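# Press the card holder behind the shelf lip

## Task

Lift the lid of the plywood tool box (it has a round bar handle) until it leans back on its stop, and take the card holder (not the round-topped wooden rib) out of the rack inside. Push the holder's tongue down behind the metal lip on the front edge of the low display shelf, card facing out over the lip (away from the shelf), against the spring in the slot until its flange sits down on the lip. Finish while still gripping it and holding it pressed fully home against the spring: do not let go; leave the lid open and everything else where it stands.

Things in the scene. Friction and masses are not known exactly. Their poses are not given: they have to be found in the camera images.
- toolbox: Fixed open plywood box, 160 (x) x 220 (y) x 90 mm high, walls 6 mm. Origin: centre of its underside; front faces -x, lid hinged on the far (+x) rim. Inside, two wooden bars along y, tops 34 mm above the table, leave a 10 mm wide slot between them at x = -10 mm; the holder stands in it on one half (y about +48 or -48 mm), the rib on the other.
- lid (a joint): Hinge angle of the box's lid: 0 closed, growing as the front edge is lifted, 1.8 rad = leaning back on its stop. The lid is a 160 x 220 x 8 mm plywood board of about 0.25 kg; it falls shut if let go below about 1.57 rad and falls on to the stop beyond that.
- lid_handle (a point): Centre of the lid's handle: round wooden bar, 16 mm thick, 30 mm long along the box's y, on a neck 10 mm wide, 36 mm out from the lid's front edge. Pinched end to end (along y) it pivots between the fingers. Closed, it lies 94 mm above the table, 196 mm in front of the hinge. Axes turn with the lid.
- lid_hinge (a point): Middle of the lid's hinge axis (along the box's y), 80 mm behind the box's centre, 90 mm above the table. Axes turn with the lid.
- holder: Grey plastic card holder, about 60 g, 70 mm tall, upright. Origin: bottom of its tongue, centre. Tongue 6.5 mm thick (x), 50 wide (y), 25 tall, lower edge rounded; flange 26 (x) x 56 (y) mm from 25 to 30 mm up; plate 12 mm thick (x), 56 wide, from 30 to 70 mm, blank paper card on its -x face. In the rack the flange rests on the two bars, maybe slightly turned.
- holder_grip (a point): Middle of the holder's upright plate, 52 mm above the holder's origin: a good place to grip it across its 12 mm thickness.
- holder_card (a point): Middle of the card on the front face of the holder's plate.
- slot (a point): Centre of the slot's mouth behind the aluminium lip on the shelf's front edge, 88 mm above the table; opens straight up. 10 mm wide along its x, 62 mm long along its y, ends closed. Lip on the -x side, shelf edge on the +x side: each 8 mm thick, rounded top, same height. -x points away from the shelf. With the holder home its origin is 25 mm below this point.
- strip (a joint): Downward travel (m) of the steel spring strip in the bottom of the slot. Its top stands 17 mm below the mouth at 0; the tongue presses it down 8 mm when the holder is fully home. It resists with 4 N at the start and 8 N when the holder is home, and pushes the holder back up when let go.
- shelf: Low wooden display shelf, 150 (x) x 260 (y) mm, top 85 mm above the table, fixed. Origin: centre of its foot; front faces -x, the lip with the slot is on that edge (slot centre 88 mm in front of the shelf's centre), anywhere up to 50 mm left or right of the middle.
- rib: Bystander: wooden potter's rib, 8 mm thick, 50 mm wide, 70 mm tall with a round top, no flange and no card; stands in the other half of the rack. Origin: centre of its lower edge.
- cup_a: Bystander: dark cup, 58 mm across, 55 mm tall, standing on the shelf. Origin: centre of its underside.
- cup_b: Bystander: grey-brown bowl, 64 mm across, 40 mm tall, standing on the shelf. Origin: centre of its underside.
- jar: Bystander: lidded jar, 52 mm across, 75 mm tall, on the table between box and shelf. Origin: centre of its underside.
- mug: Bystander: dark mug, 76 mm across, 85 mm tall, at the left of the table. Origin: centre of its underside.
- brush: Bystander: brush lying on the table between box and shelf, nearer the robot. Origin: about its middle, underside.
- roller: Bystander: wooden roller, 36 mm across, 220 mm long, lying at the right of the table.

How it is judged:
On the way, in this order (a step that is already met when the one before it is completed fails the run):
1. the lid is open and rests on its stop (value of joint lid above 1.72 rad), for 0.2 s.
2. the holder is lifted clear of the box's rack, lid still open (z of holder in the frame of toolbox above 0.06 m and contact force between holder and the fingers above 1 N and value of joint lid above 1.72 rad), for 0.1 s.
At the end, for the whole second after the job is handed in: Lid open on its stop (over 1.72 rad); holder upright and square in the slot (0.12 rad, 9 mm), card outward, flange within 2 mm of the lip; it presses the strip down over 6 mm with over 3 N; fingers still on it, at rest (value of joint lid above 1.72 rad and z of holder in the frame of slot below -0.023 m and horizontal distance between holder and slot below 0.009 m and x of holder_card in the frame of slot below 0 m and angle between the y axis of holder and the y axis of slot, either way round below 0.12 rad and angle between holder's own z axis and vertical below 0.12 rad and value of joint strip above 0.006 m and contact force between holder and strip above 3 N and contact force between holder and the fingers above 1 N and linear speed of holder below 0.02 m/s); the arm keeps its last pose, push and grip.
It fails at once if a bystander (cup, bowl, jar, mug, brush, roller or rib) is moved more than 30 mm (distance of any of cup_a, cup_b, jar, mug, brush, roller, rib from where it was at the start of the episode above 0.03 m).
It also fails if it takes over 59 s, if anything falls off the work surface, if the arm or the gripper's body presses on something with over 40 N, if the wrist force passes 120 N, or if a joint passes its speed limit or range.

## Robot

A 6-joint arm with a two-finger parallel gripper is mounted at the origin on the work surface. World frame = base frame: x ahead of the robot, y to its left, z up, the work surface at z = 0. Lengths are in m, angles in rad, forces in N, time in s.
With the tool pointing down it reaches from about 0.425 to 0.95 m from the base axis. Payload 3.5 kg.
Tool frame: the origin (TCP) lies on the centre line of the jaws, within the pads' length; the fingertips stand 25 mm ahead of it and the grasp point (between the pads) lies 6 mm ahead of it; y points along the fingers, z is the direction in which the jaws open and shut, and the axes are right-handed (so a half turn about y gives the same grasp; the last joint's range is limited). The gripper opens to 85 mm and grips with 20 to 120 N. Pads are 22 mm wide; open, the fingers measure 114 mm over their backs; the gripper's body (76 mm by 85 mm) begins 54 mm behind the grasp point. The pads swing forward as they close: fully open they stand 13 mm farther back than shut.
Start: joints at [-1.318, 0.286, 1.577, -0, 1.279, -0.15], TCP at [0.265, -0.621, 0.256] pointing down, gripper open.
Joint ranges: [-2.77, 2.77], [-0.9, 2.22], [0.21, 2.48], [-1.53, 4.67], [0.24, 2.81], [-2.84, 2.84]. Speed limits (rad/s): [2.79, 2.79, 3.14, 3.14, 3.14, 3.14].

## Interface

Orientations are given as a unit quaternion [x, y, z, w].
In Python, from plant import ctrl gives the robot as it stands.
- The arm moves only by the tool arm_command, never from a script. Its argument "steps" is a list of rows, each an object with "hand": the opening, from 0 (shut) to 1 (fully open); "travel": the shift along the tool's x, y, z in units of 0.3 m (1.0 is 0.3 m), a list of three; "rotation": the turn, a rotation vector about the tool's x, y, z in units of 30 degrees (1.0 is 30 degrees), a list of three. A call has 1 to 20 rows; each row shifts and turns the pose as measured when the row begins, along the tool's axes as they then stand; what a row does not reach is not made up. A row lasts 1/8 s, in which the tool goes at most 62.5 mm and 10.7 degrees, less where a joint would pass 70% of its speed; a pose out of reach is approached as far as the arm can. A call with a number of a shift or a turn outside -1 to 1 is refused whole. A call with a gripper value outside its range is refused whole. The fingers move at their own pace and stop on an object; "grip_force" is the grip in N (left out, the last holds). Time passes only in rows, so rows that do not move let the fingers close. It gives the time, the measured TCP pose, the force and the opening at its end, in the units of the state.
- ctrl.get_state(): the state, without advancing time (a new reading comes with each control period).
- ctrl.read_camera(name): name is "scene" or "top" or "wrist"; returns (picture, depth): 400x640x3 uint8, blue, green, red; 400x640 float32, m along the optical axis (not along the pixel's ray), 0 where there is no reading.
- ctrl.camera_params(name): a dict with "fx", "fy", "cx", "cy" (pixels), "extrinsics" (4x4, takes a point from camera to world coordinates); the wrist camera has in their place "tool_from_camera" (4x4, takes a point from camera to tool coordinates, whose origin is the TCP and whose axes are the tool frame's). Camera axes: x right, y down, z forward; pixel columns grow to the right and rows downward; lengths in m; the calibration is good to about 2 mm. A picture is of the moment at which its call begins: read the wrist's pose just before it. camera_params takes no time and is no camera call.
- ctrl.sign_off(): hands the job in, once; it reports no verdict.
Trained networks look in the newest picture that a camera, given by its name, has taken for a name from the list of things; names that differ only in an ending like _2 or _b are one class to them, and where a whole thing is asked for, a point or a joint stands for the part that bears it (a point fixed in the world has none). Each returns a list of dicts, best first, with "score" (0 to 1); they miss things now and then, are a little off and sometimes report something else, mostly with a low value. They report only what shows in the picture. A call takes as long as a camera call.
- ctrl.masks_of(camera, thing): "region" (400x640 bool, what is visible of it) and "at" ([column, row] in pixels, amid what is visible of it).
The state is a dict: "time": time; "qpos": joint angles; "dq": joint speeds; "joint_efforts": joint torques, N m; "eef_pos": TCP position; "tcp_rot": TCP orientation; "contact_force": force on the tool from outside, world axes, zero at the start; "wrist_torque": the same for the moment, N m; "opening": opening from 0.0 (shut) to 1.0 (fully open).
Only numpy, scipy, OpenCV 4.12 (cv2) and the standard library are available. Lean on these libraries where they do the work, as an engineer would, in place of code of your own. Each camera call takes 0.05 s, during which the arm holds its last target.

## Working session

There is one attempt and no reset: what is moved stays moved. The work goes in short steps, Python scripts to look and compute and a tool call to move; the robot and the scene stay as the last step left them, time stands still between calls to the robot, and variables do not carry over. Pictures are saved under pics/ and viewed, and the job is handed in when it is done.

Besides the shell and the picture viewer there is one more tool, called after "Request:" as name(argument=value, ...), one argument or row to a line, values as JSON. arm_command: Moves the arm, as the interface text tells. Shifts and turns lie within -1 to 1; 1 stands for 0.3 m of shift or 30 degrees of turn. Its arguments: {"type":"object","properties":{"steps":{"type":"array","items":{"type":"object","properties":{"hand":{"type":"number"},"travel":{"type":"array","items":{"type":"number","minimum":-1,"maximum":1}},"rotation":{"type":"array","items":{"type":"number","minimum":-1,"maximum":1}}}}},"grip_force":{"type":"number"}},"required":["steps"]}

```bash
ls; mkdir -p pics
cat > h.py <<'E'
import numpy as np,cv2
from plant import ctrl
from scipy.spatial.transform import Rotation as R
def tcp():
    s=ctrl.get_state(); T=np.eye(4);T[:3,:3]=R.from_quat(s['tcp_rot']).as_matrix();T[:3,3]=s['eef_pos'];return T
def cam(name):
    T=tcp();im,d=ctrl.read_camera(name);p=ctrl.camera_params(name)
    E=np.array(p['extrinsics']) if 'extrinsics' in p else T@np.array(p['tool_from_camera'])
    v,u=np.mgrid[0:400,0:640]
    P=np.stack([(u-p['cx'])/p['fx']*d,(v-p['cy'])/p['fy']*d,d],-1)@E[:3,:3].T+E[:3,3]
    P[d<=0]=np.nan
    return im,P
E
python3 - <<'E'
from h import *
print(ctrl.get_state())
for n in('scene','top','wrist'):
    im,P=cam(n);cv2.imwrite(f'pics/{n}0.png',im);np.save(f'{n}0.npy',P)
    if n!='wrist':
      for t in('toolbox','lid','lid_handle','holder','slot','shelf','jar','brush','mug','cup_a','rib','roller','strip'):
        try:
            for m in ctrl.masks_of(n,t)[:2]:
                q=P[m['region']];print(n,t,round(m['score'],2),m['at'],m['region'].sum(),np.nanmedian(q,0).round(3),np.nanpercentile(q,2,axis=0).round(3),np.nanpercentile(q,98,axis=0).round(3))
        except Exception as e: print(t,e)
E
```

```text
pics
{'time': 0.0, 'qpos': array([-1.31800565e+00,  2.87181015e-01,  1.57820139e+00, -2.23157025e-05,
        1.27858212e+00, -1.50018759e-01]), 'dq': array([ 0.00031451, -0.0009156 , -0.00064213,  0.00029809, -0.00221425,
       -0.00077173]), 'joint_efforts': array([-8.97251139e-04, -4.05979729e+01, -2.92626840e+01, -1.70042240e-04,
        5.75581755e-03,  1.23401125e-05]), 'eef_pos': array([ 0.26446103, -0.62037783,  0.25492366]), 'tcp_rot': array([-0.14150653,  0.69364985, -0.69197567,  0.1414053 ]), 'contact_force': array([-0.32258437, -0.21443139,  0.31651405]), 'wrist_torque': array([-0.04186259, -0.01214042,  0.00497896]), 'opening': 1.0001190514453449}
scene toolbox 0.93 [259.9, 177.1] 3739 [ 0.586 -0.117  0.096] [ 0.483 -0.286  0.007] [ 0.665 -0.064  0.099]
scene lid 0.73 [261.7, 169.0] 2205 [ 0.571 -0.166  0.097] [ 0.462 -0.287  0.091] [ 0.656 -0.07   0.1  ]
scene lid_handle 0.69 [260.5, 169.4] 2222 [ 0.574 -0.165  0.097] [ 0.464 -0.286  0.09 ] [ 0.658 -0.071  0.1  ]
scene slot 0.67 [378.1, 212.7] 227 [0.42  0.185 0.084] [0.33  0.129 0.001] [0.439 0.218 0.089]
scene shelf
[... 1939 characters left out ...]
018  0.004] [0.657 0.028 0.081]
top brush 0.79 [326.1, 214.4] 655 [0.499 0.001 0.019] [ 0.383 -0.017  0.003] [0.572 0.02  0.026]
top mug 0.96 [153.8, 184.3] 826 [0.59  0.521 0.042] [0.55  0.474 0.   ] [0.623 0.578 0.089]
top cup_a 0.87 [236.7, 188.7] 345 [0.552 0.257 0.105] [0.52  0.226 0.087] [0.574 0.28  0.128]
top cup_a 0.71 [284.8, 187.8] 306 [0.558 0.116 0.108] [0.524 0.09  0.086] [0.575 0.139 0.144]
top roller 0.64 [283.7, 186.9] 336 [0.559 0.118 0.114] [0.525 0.09  0.085] [0.577 0.141 0.145]
top roller 0.55 [474.2, 180.6] 877 [ 0.59  -0.453  0.034] [ 0.483 -0.48   0.007] [ 0.698 -0.433  0.042]
top strip 0.57 [261.6, 233.2] 45 [0.426 0.184 0.072] [0.422 0.158 0.063] [0.429 0.208 0.078]
```

Run:
```python
import cv2
a=cv2.imread('pics/top0.png');c=a[130:270,220:500];cv2.imwrite('pics/topz.png',cv2.resize(c,None,fx=2.8,fy=2.8,interpolation=cv2.INTER_CUBIC))
```

```text
(no output)
```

View pics/scene0.png

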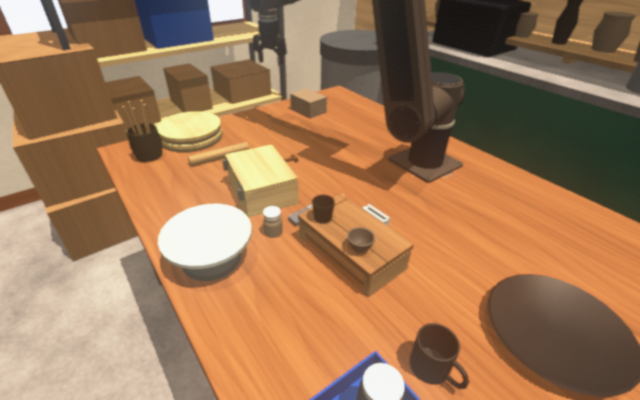

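```bash
sleep 0.1
```

```text
(no output)
```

View pics/topz.png

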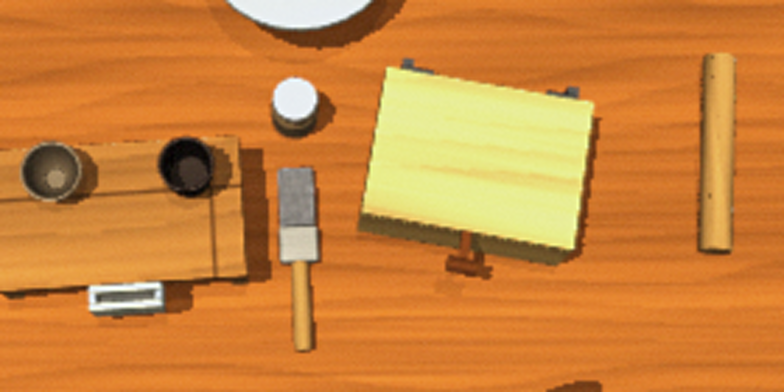

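View pics/wrist0.png

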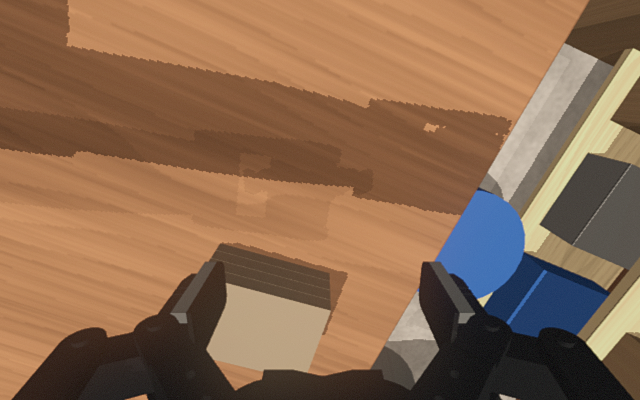

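The top view shows the box (lid centre at about 391,189), its bar handle at about (387,224), the lip and slot at about (265,236), and the brush and jar between the box and shelf. Next I'm fitting the box and shelf frames.

```bash
cat >> h.py <<'E'
def rect(P,sel):
    q=P[sel][:,:2].astype(np.float32)
    return cv2.minAreaRect(q*1000)
E
python3 - <<'E'
from h import *
print(tcp().round(3)); print(ctrl.camera_params('wrist'))
P=np.load('top0.npy');Z=P[...,2]
v,u=np.mgrid[0:400,0:640]
lab=(Z>.09)&(Z<.106)&(u>340)&(u<460)&(v>120)&(v<250)
n,l,st,c=cv2.connectedComponentsWithStats(lab.astype(np.uint8))
for i in range(1,n):
    if st[i][4]>50: print(st[i],rect(P,l==i),np.nanmedian(Z[l==i]))
k=max(range(1,n),key=lambda i:st[i][4])
m=cv2.morphologyEx((l==k).astype(np.uint8),cv2.MORPH_OPEN,np.ones((9,9)))>0
print('lid',rect(P,m))
P2=np.load('scene0.npy')
# handle region
hm=(Z>.05)&(u>375)&(u<402)&(v>=214)&(v<232)&~m
print('handle',P[hm].shape,P[hm].mean(0),rect(P,hm)); 
for n_ in range(214,234): print(n_,' '.join('%3d'%(1000*z) for z in Z[n_,374:404]))
s=(Z>.08)&(Z<.092)&(u>210)&(u<310)&(v>150)&(v<228);s=cv2.morphologyEx(s.astype(np.uint8),cv2.MORPH_OPEN,np.ones((5,5)))>0
print('shelf',rect(P,s))
lp=(Z>.05)&(u>245)&(u<285)&(v>=229)&(v<250)
print('lip',rect(P,lp),lp.sum())
for n_ in range(226,246): print(n_,' '.join('%3d'%(1000*z) for z in Z[n_,248:284]))
E
```

```text
[[-0.92  -0.     0.392  0.265]
 [-0.392  0.    -0.92  -0.621]
 [-0.    -1.    -0.     0.256]
 [ 0.     0.     0.     1.   ]]
{'fx': 337.26528144722425, 'fy': 337.26528144722425, 'cx': 322.28532346584046, 'cy': 197.6176665045567, 'tool_from_camera': array([[ 4.36464637e-04,  9.49291700e-01,  3.14396370e-01,
        -7.97058071e-02],
       [-1.70331518e-05, -3.14396393e-01,  9.49291793e-01,
        -1.17836178e-01],
       [ 9.99999905e-01, -4.19687459e-04, -1.21053478e-04,
        -2.18107253e-04],
       [ 0.00000000e+00,  0.00000000e+00,  0.00000000e+00,
         1.00000000e+00]])}
[341 121  18  17 187] ((744.0100708007812, -69.04911804199219), (51.36310577392578, 52.778316497802734), 89.49110412597656) 0.09492621299937043
[ 349  151   83   78 4170] ((552.970458984375, -182.41934204101562), (220.59764099121094, 216.984130859375), 79.60313415527344) 0.09894534638314523
lid ((569.3682250976562, -179.5089111328125), (208.49932861328125, 162.4933319091797), 80.29889678955078)
handle (150, 3) [ 0.47013223 -0.17551831  0.08959439] ((466.418212890625, -180.4497528076172), (70.504081726074
[... 743 characters left out ...]
 16  20  21  28  32  25  35  35  44  43  39
220   5   5  10  -1  -6  -2   0  -5   2   5 102  98 101   7  -2   1  -5   2   3   3   8   7  10  19  20  19  25  22  23  32
221   2   7   7   3  -4   4 101   1  -1  89  95 105  96   0  -1  -2   3  -1  -1  -4   0   1   4   7  10   8  13  11  12  13
222   0  -1   0   1   2  -5  99 101 102  97 100  99  98   2   2   4   3  -1  -1  -6   3  -7  -4   0   5   7   2   3   2  -3
223  -4   2   4  -7   1  86 100 102 103  96 101 101 107 102  95 103  98  -1   3   2   0   2  -2   5   0   5  -8   1   5   1Traceback (most recent call last):
  File "<stdin>", line 16, in <module>
  File "<stdin>", line 16, in <genexpr>
ValueError: cannot convert float NaN to integer
```

Run:
```python
from h import *
P=np.load('top0.npy');Z=P[...,2]
v,u=np.mgrid[0:400,0:640]
hm=(Z>.08)&(u>375)&(u<402)&(v>=221)&(v<232)
print('handle',hm.sum(),P[hm].mean(0),rect(P,hm)); 
s=(Z>.08)&(Z<.092)&(u>210)&(u<310)&(v>150)&(v<228);s=cv2.morphologyEx(s.astype(np.uint8),cv2.MORPH_OPEN,np.ones((5,5)))>0
print('shelf',rect(P,s))
for n_ in range(228,246): print(n_,' '.join('%3.0f'%(1000*z) for z in Z[n_,248:284]))
lp=(Z>.08)&(u>248)&(u<282)&(v>=230)&(v<246)
print('lip',rect(P,lp),P[lp].mean(0),lp.sum())
```

```text
handle 66 [ 0.45425149 -0.16328785  0.10036238] ((455.6282958984375, -164.1062774658203), (30.554162979125977, 18.891395568847656), 79.00890350341797)
shelf ((517.3770141601562, 190.65774536132812), (142.7168426513672, 257.6680603027344), 1.723738670349121)
228  87  88  90  84  90  85  85  87  92  88  81  80  83  90  86  81  84  86  88  86  83  84  86  89  86  86  85  89  87  90  87  91  80  89  85  86
229  85  82  89  85  86  86  86  86  88  83  87  87  83  86  90  87  84  84  84  85  85  90  85  85  87  89  84  88  86  90  90  82  84  83  87  89
230  84  88  89  79  85  84  83  83  88  90  87  85  86  82  79  81  94  89  85  86  87  87  85  88  90  84  86  86  83  84  82  78  87  81  79  77
231  84  91  87  82  87  84  87  80  82  89  86  90  87  88  82  86  87  89  83  88  83  87  85  88  89  95  94  90  88  81   1   2  -4   3   2   5
232  83  87  80  86  89  87  84  90  91  86  93  89  86  91  89  87  89  95  92  87  86  87  91  85  84  88  88  83  90  82   4  -6   3  -1   7  -2
233  -0   2  -3  91  85  89  93  87  90  88  87  86  89  81  84  90  90  87  94  84  85  88  85  87  9
[... 1268 characters left out ...]
7  53  50  48  49  39  39  50  47  44   2  -3  -0   5   2  -0  -1   8  -5   6   8   0  -0  -2  -2   0  -3   1
243  -2   0   2  -2   4  -4   0   6   4  -2  -2  -3   6   3   2   5   5  -2   3   4  -6   0   3   4   0   3  -1   0   3  -3   1   6  -2   3   0  -2
244  -5  -1   4  -9   2   4   3   2  -1  -0   3   2   2  -0   2   5  -1  -3  -3   1  -5  -2   7  -0   1  -8   2   2   1  -0   3   8  -1   6  -1   5
245   3  -5   1   0   7   3  -3   2   1   3   3   7  -0   1   1   1   7  -2   1   5   1   1   2   2   5   4  -4  -2  -1  -2  -6   2   6   7   3   1
lip ((426.4575500488281, 177.40023803710938), (30.545177459716797, 91.05284881591797), 0.36745259165763855) [0.42804948 0.18051957 0.08722552] 215
```

```bash
cat >> h.py <<'E'
def down(pos,zang):
    "tool down, tool z at world angle zang deg"
    a=np.radians(zang);z=np.array([np.cos(a),np.sin(a),0]);y=np.array([0,0,-1.]);T=np.eye(4);T[:3,:3]=np.c_[np.cross(y,z),y,z];T[:3,3]=pos;return T
def plan(Tg,n,T0=None):
    T0=tcp() if T0 is None else T0
    rv=R.from_matrix(T0[:3,:3].T@Tg[:3,:3]).as_rotvec()/n
    for k in range(n):
        Rk=T0[:3,:3]@R.from_rotvec(rv*k).as_matrix()
        d=Rk.T@(Tg[:3,3]-T0[:3,3])/n
        print('travel',(d/.3).round(3).tolist(),'rotation',(np.degrees(rv)/30).round(3).tolist())
E
python3 - <<'E'
from h import *
plan(down([.4545,-.163,.24],-99.7),10)
E
```

```text
travel [-0.118, 0.005, -0.116] rotation [0.0, 0.109, -0.0]
travel [-0.111, 0.005, -0.122] rotation [0.0, 0.109, -0.0]
travel [-0.104, 0.005, -0.128] rotation [0.0, 0.109, -0.0]
travel [-0.097, 0.005, -0.134] rotation [0.0, 0.109, -0.0]
travel [-0.089, 0.005, -0.139] rotation [0.0, 0.109, -0.0]
travel [-0.081, 0.005, -0.144] rotation [0.0, 0.109, -0.0]
travel [-0.072, 0.005, -0.149] rotation [0.0, 0.109, -0.0]
travel [-0.064, 0.005, -0.153] rotation [0.0, 0.109, -0.0]
travel [-0.055, 0.005, -0.156] rotation [0.0, 0.109, -0.0]
travel [-0.046, 0.005, -0.159] rotation [0.0, 0.109, -0.0]
```

Request:
arm_command(
  steps=[
    {"hand": 0.7, "travel": [-0.118, 0.005, -0.116], "rotation": [0, 0.109, 0]},
    {"hand": 0.7, "travel": [-0.111, 0.005, -0.122], "rotation": [0, 0.109, 0]},
    {"hand": 0.7, "travel": [-0.104, 0.005, -0.128], "rotation": [0, 0.109, 0]},
    {"hand": 0.7, "travel": [-0.097, 0.005, -0.134], "rotation": [0, 0.109, 0]},
    {"hand": 0.7, "travel": [-0.089, 0.005, -0.139], "rotation": [0, 0.109, 0]},
    {"hand": 0.7, "travel": [-0.081, 0.005, -0.144], "rotation": [0, 0.109, 0]},
    {"hand": 0.7, "travel": [-0.072, 0.005, -0.149], "rotation": [0, 0.109, 0]},
    {"hand": 0.7, "travel": [-0.064, 0.005, -0.153], "rotation": [0, 0.109, 0]},
    {"hand": 0.7, "travel": [-0.055, 0.005, -0.156], "rotation": [0, 0.109, 0]},
    {"hand": 0.7, "travel": [-0.046, 0.005, -0.159], "rotation": [0, 0.109, 0]},
    {"hand": 0.7, "travel": [0, 0, 0], "rotation": [0, 0, 0]},
  ],
)

```text
time: 2.82
eef_pos: [0.4642, -0.1519, 0.2422]
tcp_rot: [-0.069, -0.703, 0.705, 0.065]
contact_force: [-0.6, -0.9, -0.1]
opening: 0.697
```

Run:
```python
from h import *
print(tcp().round(4),ctrl.get_state()['opening'],ctrl.get_state()['qpos'])
im,P=cam('wrist');cv2.imwrite('pics/w1.png',im);np.save('w1.npy',P)
for t in('lid_handle','lid'):
  for m in ctrl.masks_of('wrist',t)[:2]:
    q=P[m['region']];print(t,round(m['score'],2),m['at'],m['region'].sum(),np.nanmedian(q,0).round(3),np.nanpercentile(q,2,axis=0).round(3),np.nanpercentile(q,98,axis=0).round(3))
```

```text
[[-0.982   0.0058 -0.1886  0.4642]
 [ 0.1886 -0.0045 -0.982  -0.1519]
 [-0.0066 -1.      0.0033  0.2422]
 [ 0.      0.      0.      1.    ]] 0.6974137953620709 [-5.23890718e-01 -1.25236453e-01  2.04175212e+00 -1.06108100e-03
  1.21776555e+00  1.23702859e+00]
lid_handle 0.83 [341.2, 80.7] 48106 [ 0.547 -0.178  0.098] [ 0.469 -0.286  0.097] [ 0.605 -0.077  0.1  ]
lid 0.8 [337.3, 77.5] 48069 [ 0.546 -0.178  0.098] [ 0.468 -0.286  0.097] [ 0.605 -0.077  0.1  ]
```

View pics/w1.png

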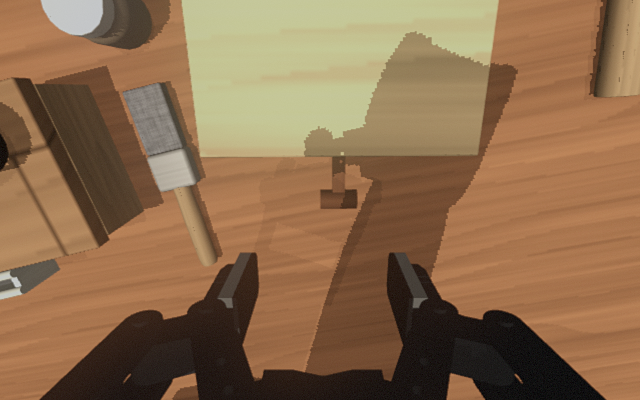

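The wrist view shows the handle bar at about (338,198) and the lid's front edge at about row 157, square to the jaws.

Run:
```python
from h import *
P=np.load('w1.npy');im=cv2.imread('pics/w1.png');v,u=np.mgrid[0:400,0:640]
Z=P[...,2]
h=(Z>.08)&(u>300)&(u<375)&(v>186)&(v<215)
print('bar',h.sum(),rect(P,h),np.nanmean(P[h],0),np.nanmax(Z[h]))
lid=(Z>.09)&(u>180)&(u<510)&(v<160)
# front edge: for columns, last lid row
e=[]
for c in range(210,470,2):
    if 330<=c<=350: continue
    r=np.where(lid[:,c])[0]
    if len(r): e.append(P[r.max(),c])
e=np.array(e);vx=cv2.fitLine(e[:,:2].astype(np.float32),cv2.DIST_HUBER,0,.01,.01).ravel();print('front edge',vx,np.degrees(np.arctan2(vx[1],vx[0])))
for side in(min,max):
    s=[]
    for r in range(5,150,2):
        c=np.where(lid[r])[0]
        c=c.min() if side is min else c.max(); s.append(P[r,c])
    s=np.array(s);w=cv2.fitLine(s[:,:2].astype(np.float32),cv2.DIST_HUBER,0,.01,.01).ravel();print('side',w,np.degrees(np.arctan2(w[1],w[0])))
    d=vx[:2];n=np.array([-d[1],d[0]]);t=(n@(vx[2:]-w[2:]))/(n@w[:2]);print('corner',w[2:]+t*w[:2])
```

```text
bar 742 ((455.52996826171875, -164.9965057373047), (29.341197967529297, 18.65491485595703), 79.0676498413086) [ 0.45570027 -0.16497399  0.10027449] 0.10375674395650464
front edge [ 0.18427229  0.9828752   0.48971665 -0.17108342] 79.38129
side [ 0.9830805  -0.18317403  0.56216383 -0.07348789] -10.554692
corner [ 0.5098419  -0.06373892]
side [ 0.9828547  -0.18438151  0.52539724 -0.2884566 ] -10.625075
corner [ 0.46967116 -0.2780025 ]
```

Run:
```python
from h import *
plan(down([.4548,-.1646,.16],-100.6),3)
plan(down([.4548,-.1646,.098],-100.6),2,down([.4548,-.1646,.16],-100.6))
```

```text
travel [0.008, 0.091, 0.012] rotation [-0.003, -0.006, -0.004]
travel [0.008, 0.091, 0.012] rotation [-0.003, -0.006, -0.004]
travel [0.008, 0.091, 0.012] rotation [-0.003, -0.006, -0.004]
travel [0.0, 0.103, 0.0] rotation [0.0, 0.0, 0.0]
travel [0.0, 0.103, 0.0] rotation [0.0, 0.0, 0.0]
```

Request:
arm_command(
  steps=[
    {"hand": 0.65, "travel": [0.008, 0.091, 0.012], "rotation": [-0.003, -0.006, -0.004]},
    {"hand": 0.65, "travel": [0.008, 0.091, 0.012], "rotation": [-0.003, -0.006, -0.004]},
    {"hand": 0.65, "travel": [0.008, 0.091, 0.012], "rotation": [-0.003, -0.006, -0.004]},
    {"hand": 0.65, "travel": [0, 0, 0], "rotation": [0, 0, 0]},
  ],
)

```text
time: 3.48
eef_pos: [0.4536, -0.1711, 0.1599]
tcp_rot: [-0.069, -0.703, 0.705, 0.067]
contact_force: [0.1, 0.1, 0.2]
opening: 0.65
```

Run:
```python
from h import *
print(tcp().round(4))
plan(down([.4548,-.1646,.098],-100.6),3)
```

```text
[[-0.9815  0.0028 -0.1914  0.4536]
 [ 0.1914 -0.0024 -0.9815 -0.1711]
 [-0.0032 -1.      0.0018  0.1599]
 [ 0.      0.      0.      1.    ]]
travel [0.0, 0.069, -0.007] rotation [-0.001, -0.005, -0.002]
travel [0.0, 0.069, -0.007] rotation [-0.001, -0.005, -0.002]
travel [0.0, 0.069, -0.007] rotation [-0.001, -0.005, -0.002]
```

Request:
arm_command(
  steps=[
    {"hand": 0.65, "travel": [0, 0.069, -0.007], "rotation": [0, -0.005, 0]},
    {"hand": 0.65, "travel": [0, 0.069, -0.007], "rotation": [0, -0.005, 0]},
    {"hand": 0.65, "travel": [0, 0.069, -0.007], "rotation": [0, -0.005, 0]},
    {"hand": 0.65, "travel": [0, 0.002, 0], "rotation": [0, 0, 0]},
    {"hand": 0.2, "travel": [0, 0, 0], "rotation": [0, 0, 0]},
    {"hand": 0.2, "travel": [0, 0, 0], "rotation": [0, 0, 0]},
    {"hand": 0.2, "travel": [0, 0, 0], "rotation": [0, 0, 0]},
    {"hand": 0.2, "travel": [0, 0, 0], "rotation": [0, 0, 0]},
  ],
  grip_force=40,
)

```text
time: 4.47
eef_pos: [0.4601, -0.1651, 0.107]
tcp_rot: [0.076, 0.708, -0.7, -0.065]
contact_force: [-1.4, 0.6, -2.2]
opening: 0.339
```

Run:
```python
from h import *
print(tcp().round(4),ctrl.get_state()['opening'])
im,P=cam('wrist');cv2.imwrite('pics/w2.png',im)
```

```text
[[-0.98    0.0156 -0.1983  0.4601]
 [ 0.1984  0.0098 -0.9801 -0.1651]
 [-0.0134 -0.9998 -0.0127  0.107 ]
 [ 0.      0.      0.      1.    ]] 0.33913187966175506
```

View pics/w2.png

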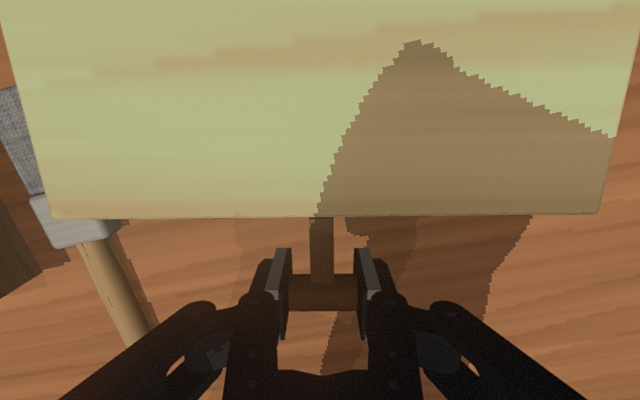

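```bash
cat >> h.py <<'E'
X=np.array([.983,-.184,0]);Yb=np.array([.184,.983,0]);HG=np.array([.647,-.2003,.09]);OFF=None
def handle(th):
    a=th+.0204;return HG+.196*(-np.cos(a)*X+np.sin(a)*np.array([0,0,1]))
def theta(T,off):
    p=T[:3,3]-off-HG;return np.arctan2(p[2],-(p@X))-.0204, np.hypot(p[2],p@X), p@Yb
def arc(ths,off,za=-100.6):
    T=tcp();print('theta,r,y',theta(T,off))
    for t in ths:
        Tg=down(handle(t)+off,za)
        plan(Tg,1,T);T=Tg
E
python3 - <<'E'
from h import *
off=np.array([.005,0,.012])
arc(np.arange(.1,.61,.1),off)
E
```

```text
theta,r,y (np.float64(0.005062087399348516), np.float64(0.1951086414678008), np.float64(-0.0007179210088767082))
travel [-0.002, -0.062, -0.003] rotation [0.024, -0.028, -0.026]
travel [-0.011, -0.064, 0.0] rotation [0.0, 0.0, 0.0]
travel [-0.017, -0.063, 0.0] rotation [0.0, 0.0, 0.0]
travel [-0.024, -0.061, 0.0] rotation [0.0, 0.0, 0.0]
travel [-0.03, -0.058, 0.0] rotation [0.0, 0.0, 0.0]
travel [-0.035, -0.055, 0.0] rotation [0.0, 0.0, 0.0]
```

Request:
arm_command(
  steps=[
    {"hand": 0.2, "travel": [-0.002, -0.062, 0], "rotation": [0, 0, 0]},
    {"hand": 0.2, "travel": [-0.011, -0.064, 0], "rotation": [0, 0, 0]},
    {"hand": 0.2, "travel": [-0.017, -0.063, 0], "rotation": [0, 0, 0]},
    {"hand": 0.2, "travel": [-0.024, -0.061, 0], "rotation": [0, 0, 0]},
    {"hand": 0.2, "travel": [-0.03, -0.058, 0], "rotation": [0, 0, 0]},
    {"hand": 0.2, "travel": [-0.035, -0.055, 0], "rotation": [0, 0, 0]},
  ],
)

```text
time: 5.28
eef_pos: [0.4991, -0.1725, 0.2195]
tcp_rot: [0.085, 0.71, -0.696, -0.06]
contact_force: [9.4, 2.2, -9.3]
opening: 0.342
```

Run:
```python
from h import *
print(tcp().round(4),ctrl.get_state()['opening'])
off=np.array([.005,0,.012])
t=theta(tcp(),off)[0]
arc(t+.1*np.arange(1,7),off)
im,P=cam('wrist');cv2.imwrite('pics/w3.png',im)
```

```text
[[-0.9783  0.0384 -0.2037  0.4991]
 [ 0.2044  0.0154 -0.9788 -0.1725]
 [-0.0344 -0.9991 -0.0229  0.2195]
 [ 0.      0.      0.      1.    ]] 0.34185812655005926
theta,r,y (np.float64(0.6268514697036244), np.float64(0.19480727239927323), np.float64(-0.0008278124357911504))
travel [-0.04, -0.051, -0.005] rotation [0.043, -0.039, -0.066]
travel [-0.047, -0.046, 0.0] rotation [0.0, 0.0, 0.0]
travel [-0.051, -0.041, 0.0] rotation [0.0, 0.0, 0.0]
travel [-0.055, -0.035, 0.0] rotation [0.0, 0.0, 0.0]
travel [-0.058, -0.03, 0.0] rotation [0.0, 0.0, 0.0]
travel [-0.061, -0.024, 0.0] rotation [0.0, 0.0, 0.0]
```

View pics/w3.png

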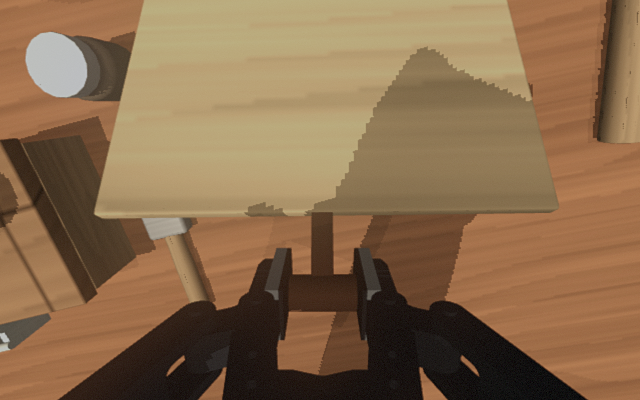

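The lid is following, with the bar still between the pads at about (322,293). I'll continue the arc.

Request:
arm_command(
  steps=[
    {"hand": 0.2, "travel": [-0.04, -0.051, 0], "rotation": [0.01, -0.01, -0.02]},
    {"hand": 0.2, "travel": [-0.047, -0.046, 0], "rotation": [0.01, -0.01, -0.02]},
    {"hand": 0.2, "travel": [-0.051, -0.041, 0], "rotation": [0.01, -0.01, -0.02]},
    {"hand": 0.2, "travel": [-0.055, -0.035, 0], "rotation": [0, 0, 0]},
    {"hand": 0.2, "travel": [-0.058, -0.03, 0], "rotation": [0, 0, 0]},
    {"hand": 0.2, "travel": [-0.061, -0.024, 0], "rotation": [0, 0, 0]},
  ],
)

```text
time: 6.08
eef_pos: [0.592, -0.1897, 0.2861]
tcp_rot: [0.068, 0.71, -0.697, -0.068]
contact_force: [0.2, 2.1, -3.5]
opening: 0.331
```

Run:
```python
from h import *
print(tcp().round(4),ctrl.get_state()['opening'])
off=np.array([.005,0,.012])
t=theta(tcp(),off)[0]
arc(np.linspace(t,1.8,7)[1:],off)
```

```text
[[-0.9817  0.002  -0.1905  0.592 ]
 [ 0.1905  0.0179 -0.9815 -0.1897]
 [ 0.0015 -0.9998 -0.0179  0.2861]
 [ 0.      0.      0.      1.    ]] 0.331414171615253
theta,r,y (np.float64(1.230884214793835), np.float64(0.19387592862346084), np.float64(-0.0005960730071375847))
travel [-0.057, -0.023, -0.003] rotation [0.034, -0.013, 0.003]
travel [-0.061, -0.011, 0.0] rotation [0.0, 0.0, 0.0]
travel [-0.062, -0.005, 0.0] rotation [0.0, 0.0, 0.0]
travel [-0.062, 0.001, 0.0] rotation [0.0, 0.0, 0.0]
travel [-0.062, 0.007, 0.0] rotation [0.0, 0.0, 0.0]
travel [-0.061, 0.012, 0.0] rotation [0.0, 0.0, 0.0]
```

Request:
arm_command(
  steps=[
    {"hand": 0.2, "travel": [-0.057, -0.018, 0], "rotation": [0, 0, 0]},
    {"hand": 0.2, "travel": [-0.061, -0.011, 0], "rotation": [0, 0, 0]},
    {"hand": 0.2, "travel": [-0.062, -0.005, 0], "rotation": [0, 0, 0]},
    {"hand": 0.2, "travel": [-0.062, 0.001, 0], "rotation": [0, 0, 0]},
    {"hand": 0.2, "travel": [-0.062, 0.007, 0], "rotation": [0, 0, 0]},
    {"hand": 0.2, "travel": [-0.061, 0.012, 0], "rotation": [0, 0, 0]},
  ],
)

```text
time: 6.82
eef_pos: [0.7001, -0.2098, 0.2892]
tcp_rot: [0.064, 0.713, -0.694, -0.072]
contact_force: [-1.0, 2.0, -1.0]
opening: 0.34
```

Run:
```python
from h import *
print(tcp().round(4),ctrl.get_state()['opening'])
off=np.array([.005,0,.012])
print(theta(tcp(),off))
im,P=cam('scene');cv2.imwrite('pics/s4.png',im)
```

```text
[[-0.9814 -0.0091 -0.1917  0.7001]
 [ 0.1914  0.0273 -0.9811 -0.2098]
 [ 0.0142 -0.9996 -0.025   0.2892]
 [ 0.      0.      0.      1.    ]] 0.34015471222085064
(np.float64(1.8068356743932847), np.float64(0.19349878757997077), np.float64(-0.0005007837186497242))
```

View pics/s4.png

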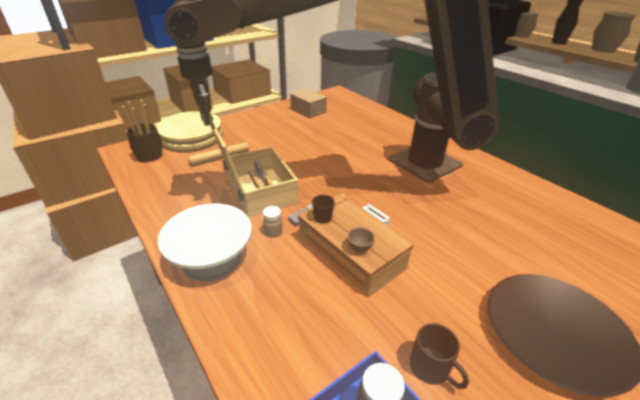

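The lid is leaning back and the inside of the box is visible at about (262,178). I'll release the bar and back off upward.

Request:
arm_command(
  steps=[
    {"hand": 0.7, "travel": [0, 0, 0], "rotation": [0, 0, 0]},
    {"hand": 0.7, "travel": [0, 0, 0], "rotation": [0, 0, 0]},
    {"hand": 0.7, "travel": [0, 0, 0], "rotation": [0, 0, 0]},
    {"hand": 0.7, "travel": [0, -0.08, 0], "rotation": [0, 0, 0]},
    {"hand": 0.7, "travel": [0, -0.12, 0], "rotation": [0, 0, 0]},
    {"hand": 0.7, "travel": [0, -0.12, 0], "rotation": [0, 0, 0]},
  ],
)

```text
time: 7.62
eef_pos: [0.6998, -0.214, 0.3844]
tcp_rot: [0.064, 0.713, -0.694, -0.073]
contact_force: [1.4, -0.5, -0.4]
opening: 0.699
```

Run:
```python
from h import *
print(tcp().round(4),ctrl.get_state()['opening'])
im,P=cam('scene');cv2.imwrite('pics/s5.png',im[100:230,150:350])
T1=down([.57,-.186,.32],-60)
plan(T1,5)
plan(down([.555,-.183,.25],-10.6),6,T1)
```

```text
[[-0.981  -0.0106 -0.1936  0.6998]
 [ 0.1933  0.0272 -0.9808 -0.214 ]
 [ 0.0157 -0.9996 -0.0247  0.3844]
 [ 0.      0.      0.      1.    ]] 0.6991909671624842
travel [0.089, 0.048, -0.001] rotation [0.009, -0.274, -0.001]
travel [0.088, 0.048, -0.014] rotation [0.009, -0.274, -0.001]
travel [0.085, 0.048, -0.026] rotation [0.009, -0.274, -0.001]
travel [0.08, 0.048, -0.039] rotation [0.009, -0.274, -0.001]
travel [0.074, 0.048, -0.05] rotation [0.009, -0.274, -0.001]
travel [0.006, 0.039, -0.006] rotation [0.0, -0.274, 0.0]
travel [0.006, 0.039, -0.006] rotation [0.0, -0.274, 0.0]
travel [0.005, 0.039, -0.007] rotation [0.0, -0.274, 0.0]
travel [0.003, 0.039, -0.008] rotation [0.0, -0.274, 0.0]
travel [0.002, 0.039, -0.008] rotation [0.0, -0.274, 0.0]
travel [0.001, 0.039, -0.008] rotation [0.0, -0.274, 0.0]
```

View pics/s5.png

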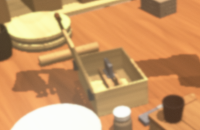

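Request:
arm_command(
  steps=[
    {"hand": 0.5, "travel": [0.089, 0.02, 0], "rotation": [0.009, -0.274, 0]},
    {"hand": 0.5, "travel": [0.088, 0.04, -0.014], "rotation": [0.009, -0.274, 0]},
    {"hand": 0.5, "travel": [0.085, 0.05, -0.026], "rotation": [0.009, -0.274, 0]},
    {"hand": 0.5, "travel": [0.08, 0.06, -0.039], "rotation": [0.009, -0.274, 0]},
    {"hand": 0.5, "travel": [0.074, 0.06, -0.05], "rotation": [0.009, -0.274, 0]},
    {"hand": 0.5, "travel": [0.006, 0.039, -0.006], "rotation": [0, -0.274, 0]},
    {"hand": 0.5, "travel": [0.006, 0.039, -0.006], "rotation": [0, -0.274, 0]},
    {"hand": 0.5, "travel": [0.005, 0.039, -0.007], "rotation": [0, -0.274, 0]},
    {"hand": 0.5, "travel": [0.003, 0.039, -0.008], "rotation": [0, -0.274, 0]},
    {"hand": 0.5, "travel": [0.002, 0.039, -0.008], "rotation": [0, -0.274, 0]},
    {"hand": 0.5, "travel": [0.001, 0.039, -0.008], "rotation": [0, -0.274, 0]},
    {"hand": 0.5, "travel": [0, 0, 0], "rotation": [0, 0, 0]},
  ],
)

```text
time: 9.18
eef_pos: [0.5485, -0.1859, 0.255]
tcp_rot: [0.462, -0.526, 0.541, -0.467]
contact_force: [-0.3, -0.7, 0.6]
opening: 0.498
```

Run:
```python
from h import *
print(tcp().round(4),ctrl.get_state()['opening'],ctrl.get_state()['qpos'])
im,P=cam('wrist');cv2.imwrite('pics/w6.png',im);np.save('w6.npy',P)
for t in('holder','rib','holder_card'):
  for m in ctrl.masks_of('wrist',t)[:2]:
    q=P[m['region']];print(t,round(m['score'],2),m['at'],m['region'].sum(),np.nanmedian(q,0).round(3),np.nanpercentile(q,2,axis=0).round(3),np.nanpercentile(q,98,axis=0).round(3))
    np.save('m_'+t+'.npy',m['region'])
```

```text
[[-0.1383  0.0195  0.9902  0.5485]
 [-0.9904 -0.0114 -0.1381 -0.1859]
 [ 0.0086 -0.9997  0.0209  0.255 ]
 [ 0.      0.      0.      1.    ]] 0.4975652510821064 [-5.01691566e-01  6.67394056e-02  1.83051329e+00 -6.17104256e-04
  1.22173618e+00 -3.62860624e-01]
holder 0.64 [325.8, 219.1] 1564 [ 0.548 -0.229  0.067] [ 0.533 -0.262  0.033] [ 0.563 -0.206  0.08 ]
rib 0.81 [328.1, 116.2] 656 [ 0.566 -0.136  0.071] [ 0.558 -0.161  0.011] [ 0.573 -0.114  0.077]
holder_card 0.66 [324.0, 213.6] 1467 [ 0.548 -0.227  0.073] [ 0.534 -0.259  0.037] [ 0.563 -0.206  0.08 ]
```

View pics/w6.png

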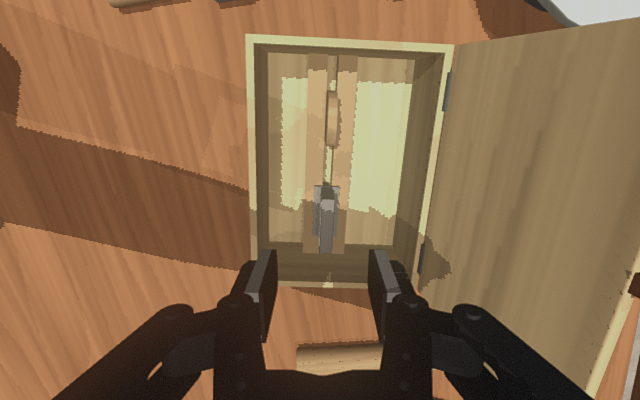

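The holder is the grey flanged piece at about (326,219), at box y of about -48. The rib is at about (332,116). Now fitting the holder's top face.

Run:
```python
from h import *
P=np.load('w6.npy');im=cv2.imread('pics/w6.png');Z=P[...,2];v,u=np.mgrid[0:400,0:640]
m=(Z>.07)&(Z<.09)&(u>305)&(u<350)&(v>175)&(v<262)
n,l,st,c=cv2.connectedComponentsWithStats(m.astype(np.uint8));k=1+np.argmax(st[1:,4]);m=l==k
print('top',m.sum(),st[k],rect(P,m),np.median(Z[m]))
q=P[m][:,:2];w=cv2.fitLine(q.astype(np.float32),cv2.DIST_L2,0,.001,.001).ravel();print(np.degrees(np.arctan2(w[1],w[0])))
f=(Z>.03)&(Z<.048)&(u>312)&(u<341)&(v>182)&(v<255);print('flange',f.sum(),rect(P,f),np.median(Z[f]))
cv2.imwrite('pics/w6z.png',cv2.resize(im[170:270,270:390],None,fx=6,fy=6,interpolation=cv2.INTER_NEAREST))
# box walls rim
print(P[260,335])
for y in range(180,262,8): print(y,' '.join('%3.0f'%(1000*z) for z in Z[y,300:356:2]))
```

```text
top 765 [319 195  16  59 765] ((548.2095336914062, -233.39747619628906), (56.40119552612305, 12.748335838317871), 79.52202606201172) 0.07907016705685127
79.27285
flange 1098 ((548.8114013671875, -245.67764282226562), (83.99939727783203, 30.36927604675293), 81.5384292602539) 0.03786324819202458
[ 0.55138118 -0.28793462  0.0477929 ]
180   6   6   7  34  34  35  33  34  34  33  34   7   7   6   7   7  32  34  33  34  33  33  36  35  34   6   6   6
188   7   7   6  36  33  33  34  41  40  39  39  45  47  45  46  45  45  38  38  39  35  33  35  34  35   7   6   7
196   7   7   6  33  33  35  33  38  39  40  50  71  72  71  71  70  71  40  39  39  35  35  33  34   6   6   6   7
204   5   7  33  34  34  35  34  39  39  41  62  79  78  79  79  79  79  79  38  39  36  34  34  35   5   7   7   7
212   5   6  34  34  33  35  34  40  40  38  73  78  80  80  78  78  79  40  40  34  34  34  34  34   7   7   7   6
220   6   7  34  35  34  35  34  39  41  40  73  80  78  79  78  78  80  38  39  35  34  33  35   6   6   6   7   7
228   5   6  34  33  35 nan  35  40  38  39  73  79  80  80  80  79  79  39  39  35  33  34  34   6   6   5   7   6
236   6   7  34  34  35  35  34  35  33  34  80  80  80  79  77  79  79  35  40  34  34  34  35   7   6   5   6   6
244  12  13  33  35  35  35  35  34  35  35  80  80  78  79  79  80  34  33  35  34  34  34  35   9   8   8   8   7
252  33  33  34  35  35  34  33  35  35  35  79  79  79  80  79  80  34  35  34  35  33  35  28  29  28  27  28  28
260  51  50  50  49  49  49  49  49  49  50  48  49  48  48  49  47  48  48  47  48  47  49  46  47  47  48  46  46
```

View pics/w6z.png

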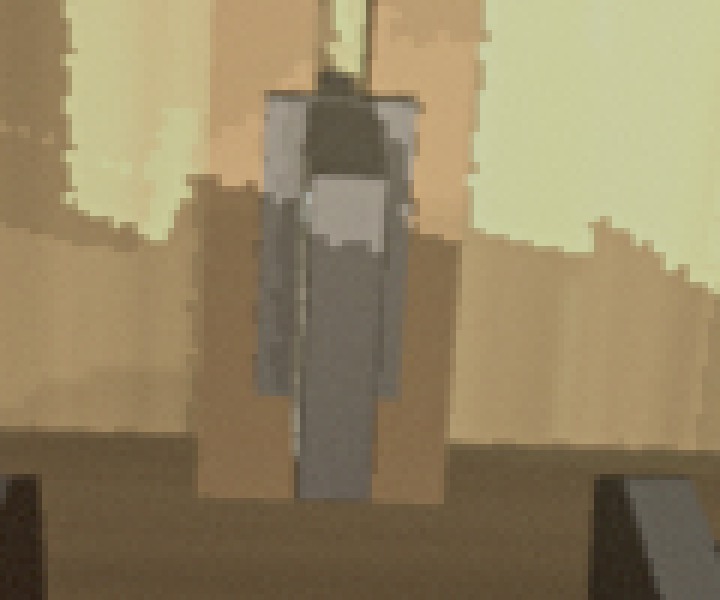

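Run:
```python
from h import *
plan(down([.548,-.2334,.15],-10.6),4)
```

```text
travel [0.038, 0.09, 0.002] rotation [-0.012, 0.022, 0.004]
travel [0.038, 0.089, 0.003] rotation [-0.012, 0.022, 0.004]
travel [0.038, 0.089, 0.004] rotation [-0.012, 0.022, 0.004]
travel [0.039, 0.089, 0.005] rotation [-0.012, 0.022, 0.004]
```

Request:
arm_command(
  steps=[
    {"hand": 0.5, "travel": [0.038, 0.09, 0.002], "rotation": [-0.012, 0.022, 0.004]},
    {"hand": 0.5, "travel": [0.038, 0.089, 0.003], "rotation": [-0.012, 0.022, 0.004]},
    {"hand": 0.5, "travel": [0.038, 0.089, 0.004], "rotation": [-0.012, 0.022, 0.004]},
    {"hand": 0.5, "travel": [0.039, 0.089, 0.005], "rotation": [-0.012, 0.022, 0.004]},
    {"hand": 0.5, "travel": [0, 0, 0], "rotation": [0, 0, 0]},
  ],
)

```text
time: 10.0
eef_pos: [0.5514, -0.236, 0.153]
tcp_rot: [0.449, -0.542, 0.549, -0.451]
contact_force: [-0.2, 0.5, 0.2]
opening: 0.498
```

Run:
```python
from h import *
print(tcp().round(4))
plan(down([.548,-.2334,.07],-10.6),4)
im,P=cam('wrist');cv2.imwrite('pics/w7.png',im);np.save('w7.npy',P)
```

```text
[[-0.1897  0.0076  0.9818  0.5514]
 [-0.9818 -0.0053 -0.1897 -0.236 ]
 [ 0.0037 -1.      0.0085  0.153 ]
 [ 0.      0.      0.      1.    ]]
travel [-0.002, 0.069, -0.004] rotation [-0.004, -0.003, 0.002]
travel [-0.002, 0.069, -0.004] rotation [-0.004, -0.003, 0.002]
travel [-0.002, 0.069, -0.004] rotation [-0.004, -0.003, 0.002]
travel [-0.002, 0.069, -0.003] rotation [-0.004, -0.003, 0.002]
```

View pics/w7.png

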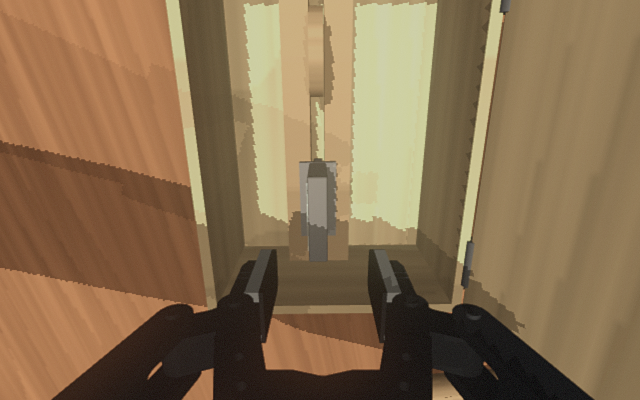

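The holder sits midway between the open jaws, at about (318,210). Descending onto it.

Run:
```python
from h import *
P=np.load('w7.npy');Z=P[...,2];v,u=np.mgrid[0:400,0:640]
m=(Z>.072)&(Z<.088)&(u>300)&(u<338)&(v>170)&(v<262)
print(m.sum(),rect(P,m),np.median(Z[m]))
```

```text
1770 ((548.1034545898438, -233.7911376953125), (56.577667236328125, 12.57166862487793), 79.25753021240234) 0.07913815114880791
```

Request:
arm_command(
  steps=[
    {"hand": 0.5, "travel": [-0.002, 0.069, -0.004], "rotation": [-0.004, -0.003, 0.002]},
    {"hand": 0.5, "travel": [-0.002, 0.069, -0.004], "rotation": [-0.004, -0.003, 0.002]},
    {"hand": 0.5, "travel": [-0.002, 0.069, -0.004], "rotation": [-0.004, -0.003, 0.002]},
    {"hand": 0.5, "travel": [-0.002, 0.06, -0.003], "rotation": [-0.004, -0.003, 0.002]},
    {"hand": 0.5, "travel": [0, 0, 0], "rotation": [0, 0, 0]},
  ],
)

```text
time: 10.68
eef_pos: [0.5501, -0.2323, 0.0716]
tcp_rot: [0.451, -0.542, 0.545, -0.453]
contact_force: [0.2, 0.1, -0.2]
opening: 0.501
```

Run:
```python
from h import *
print(tcp().round(4))
plan(down([.548,-.2334,.07],-10.6),1)
```

```text
[[-0.1813  0.0055  0.9834  0.5501]
 [-0.9834 -0.0024 -0.1813 -0.2323]
 [ 0.0014 -1.      0.0058  0.0716]
 [ 0.      0.      0.      1.    ]]
travel [0.005, 0.005, -0.006] rotation [-0.011, 0.005, 0.003]
```

Request:
arm_command(
  steps=[
    {"hand": 0.5, "travel": [0.005, 0.003, -0.006], "rotation": [-0.011, 0.015, 0.003]},
    {"hand": 0.05, "travel": [0, 0, 0], "rotation": [0, 0, 0]},
    {"hand": 0.05, "travel": [0, 0, 0], "rotation": [0, 0, 0]},
    {"hand": 0.05, "travel": [0, 0, 0], "rotation": [0, 0, 0]},
    {"hand": 0.05, "travel": [0, 0, 0], "rotation": [0, 0, 0]},
    {"hand": 0.05, "travel": [0, 0, 0], "rotation": [0, 0, 0]},
  ],
  grip_force=80,
)

```text
time: 11.42
eef_pos: [0.5494, -0.2345, 0.073]
tcp_rot: [0.45, -0.544, 0.547, -0.451]
contact_force: [-0.4, 1.1, -0.6]
opening: 0.13
```

Run:
```python
from h import *
print(tcp().round(4),ctrl.get_state()['opening'])
im,P=cam('wrist');cv2.imwrite('pics/w8.png',im);np.save('w8.npy',P)
```

```text
[[-0.1897  0.0036  0.9818  0.5494]
 [-0.9818 -0.0021 -0.1897 -0.2345]
 [ 0.0013 -1.      0.0039  0.073 ]
 [ 0.      0.      0.      1.    ]] 0.12960755095953103
```

View pics/w8.png

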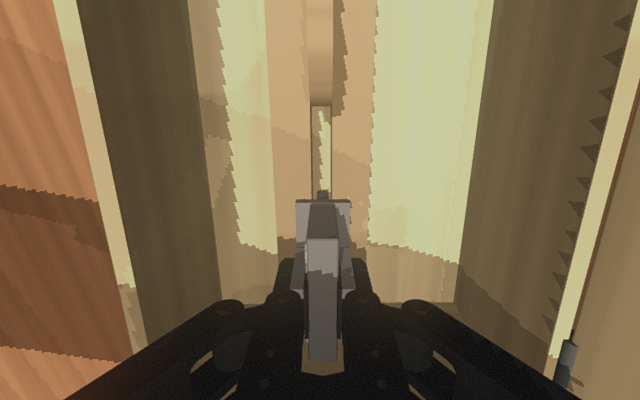

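The holder is gripped, with the opening reading about 11 mm. Lifting it straight up.

Request:
arm_command(
  steps=[
    {"hand": 0.05, "travel": [0, -0.04, 0], "rotation": [0, 0, 0]},
    {"hand": 0.05, "travel": [0, -0.08, 0], "rotation": [0, 0, 0]},
    {"hand": 0.05, "travel": [0, -0.11, 0], "rotation": [0, 0, 0]},
    {"hand": 0.05, "travel": [0, -0.12, 0], "rotation": [0, 0, 0]},
    {"hand": 0.05, "travel": [0, -0.12, 0], "rotation": [0, 0, 0]},
    {"hand": 0.05, "travel": [0, -0.06, 0], "rotation": [0, 0, 0]},
    {"hand": 0.05, "travel": [0, 0, 0], "rotation": [0, 0, 0]},
  ],
)

```text
time: 12.35
eef_pos: [0.5487, -0.234, 0.2404]
tcp_rot: [0.449, -0.543, 0.547, -0.451]
contact_force: [-0.3, -1.0, -1.3]
opening: 0.125
```

Run:
```python
from h import *
print(tcp().round(4),ctrl.get_state()['opening'])
plan(down([.425,.10,.235],1.5),10)
im,P=cam('scene');cv2.imwrite('pics/s9.png',im)
```

```text
[[-0.1896  0.0049  0.9818  0.5487]
 [-0.9819 -0.0029 -0.1896 -0.234 ]
 [ 0.0019 -1.      0.0054  0.2404]
 [ 0.      0.      0.      1.    ]] 0.12488868905800246
travel [-0.102, 0.001, -0.062] rotation [-0.001, -0.041, 0.0]
travel [-0.103, 0.001, -0.059] rotation [-0.001, -0.041, 0.0]
travel [-0.104, 0.001, -0.057] rotation [-0.001, -0.041, 0.0]
travel [-0.105, 0.001, -0.055] rotation [-0.001, -0.041, 0.0]
travel [-0.106, 0.001, -0.053] rotation [-0.001, -0.041, 0.0]
travel [-0.108, 0.002, -0.05] rotation [-0.001, -0.041, 0.0]
travel [-0.109, 0.002, -0.048] rotation [-0.001, -0.041, 0.0]
travel [-0.11, 0.002, -0.046] rotation [-0.001, -0.041, 0.0]
travel [-0.111, 0.002, -0.043] rotation [-0.001, -0.041, 0.0]
travel [-0.112, 0.002, -0.041] rotation [-0.001, -0.041, 0.0]
```

View pics/s9.png

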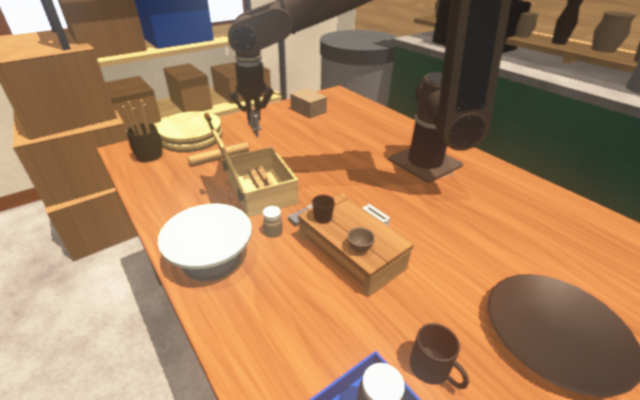

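The holder is out and held above the box, and the lid is still open. Moving across to the slot now.

Request:
arm_command(
  steps=[
    {"hand": 0.05, "travel": [-0.102, 0, -0.062], "rotation": [0, -0.041, 0]},
    {"hand": 0.05, "travel": [-0.103, 0, -0.059], "rotation": [0, -0.041, 0]},
    {"hand": 0.05, "travel": [-0.104, 0, -0.057], "rotation": [0, -0.041, 0]},
    {"hand": 0.05, "travel": [-0.105, 0, -0.055], "rotation": [0, -0.041, 0]},
    {"hand": 0.05, "travel": [-0.106, 0, -0.053], "rotation": [0, -0.041, 0]},
    {"hand": 0.05, "travel": [-0.108, 0, -0.05], "rotation": [0, -0.041, 0]},
    {"hand": 0.05, "travel": [-0.109, 0, -0.048], "rotation": [0, -0.041, 0]},
    {"hand": 0.05, "travel": [-0.11, 0, -0.046], "rotation": [0, -0.041, 0]},
    {"hand": 0.05, "travel": [-0.111, 0, -0.043], "rotation": [0, -0.041, 0]},
    {"hand": 0.05, "travel": [-0.112, 0, -0.041], "rotation": [0, -0.041, 0]},
    {"hand": 0.05, "travel": [0, 0, 0], "rotation": [0, 0, 0]},
    {"hand": 0.05, "travel": [0, 0, 0], "rotation": [0, 0, 0]},
  ],
)

```text
time: 13.9
eef_pos: [0.4082, 0.1122, 0.2159]
tcp_rot: [0.514, -0.505, 0.48, -0.499]
contact_force: [0.1, 0.3, -1.0]
opening: 0.125
```

Run:
```python
from h import *
print(tcp().round(4),ctrl.get_state()['opening'])
im,P=cam('wrist');cv2.imwrite('pics/w10.png',im);np.save('w10.npy',P)
```

```text
[[ 0.0282 -0.0398  0.9988  0.4082]
 [-0.9996  0.009   0.0286  0.1122]
 [-0.0101 -0.9992 -0.0395  0.2159]
 [ 0.      0.      0.      1.    ]] 0.1253156473574535
```

View pics/w10.png

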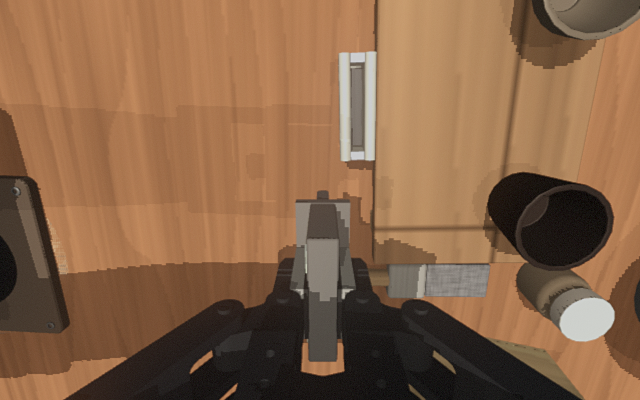

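The slot is at about (358,107), with white lips on both sides and the spring strip visible between them. Measuring the slot and the held holder in the same picture.

Run:
```python
from h import *
P=np.load('w10.npy');im=cv2.imread('pics/w10.png');Z=P[...,2];v,u=np.mgrid[0:400,0:640]
for y in range(46,168,6): print(y,' '.join('%3.0f'%(1000*z) for z in Z[y,330:392:2]))
w=(im.min(-1)>150)&(u>330)&(u<380)&(v>45)&(v<168)
print('white',w.sum(),rect(P,w&(Z>.082)),np.median(Z[w]))
# slot interior from depth
s=(Z<.078)&(Z>.055)&(u>344)&(u<370)&(v>58)&(v<156)
s=cv2.morphologyEx(s.astype(np.uint8),cv2.MORPH_OPEN,np.ones((3,3)))>0
print('slot',s.sum(),rect(P,s),np.median(Z[s]))
T=tcp()
t=(Z>.19)&(u>300)&(u<345)&(v>195)&(v<365)
q=(P[t]-T[:3,3])@T[:3,:3];print('holder tool',np.nanpercentile(q,[2,50,98],axis=0).round(4))
cv2.imwrite('pics/w10z.png',cv2.resize(im[40:175,310:410],None,fx=5,fy=4.4,interpolation=cv2.INTER_NEAREST))
for y in (205,230,245,270,300,340,355): print(y,' '.join('%3.0f'%(1000*z) for z in Z[y,290:360:2]))
```

```text
46   1  -0   1   0   1  -0   1  -1  -0   1   1  -0   0   0  -0   0   0   0   1   2   1  -1   0  81  85  86  84  84  85  84  84
52   0  -0  -1   1   0  -1  -0  -0  87   1   0   1  -0  -0   1  -0  84  84  87  87  88  89  88  86  85  86  85  85  85  85  86
58   1  -0   1   1  53  87  88  89  88  88  85  84  84  82  86  84  84  84  87  88  88  88  88  86  85  84  84  86  84  85  85
64  -0  -0  -1   0  -1  86  87  88  88  87  63  63  60  61  60  59  59  80  87  88  88  86  88  86  86  84  84  85  84  85  85
70   0   0   1   1   1  87  88  88  89  87  84  71  72  71  71  73  61  79  86  86  88  89  89  87  85  85  85  85  84  85  84
76  -0   0   1   1  -1  86  87  89  87  87  84  72  70  71  71  71  61  81  86  86  87 nan  88  85  85  85  84  86  86  85  85
82   0  -1   0  -0   0  88  88  88  89  88  85  71  71  71  71  71  59  80  87  88  88  89  86  83  86  86  84  85  85  86  86
88  -0   1  -0  -1   0  87  88  88  89  87  85  72  72  72  72  71  60  81  86  88  89  88  88  84  86  85  86  87  86  85  86
94  -2   0  -1   2  -1  88  88  87  87  87  84  72  71  71  72  71  62  81  86  88  
[... 2224 characters left out ...]
 183 185 184 184 218 223 224 223 nan 224 223 223 224 223 225 222 223 223 224 223 223 183 183 182 182 182   1   1   1  -1  -0
270 209 209 216 216 215 215 216 215 219 223 224 225 224 224 223 223 223 223 224 224 223 224 223 224 223 215 215 215 215 214 215 215 208 208 208
300 238 236 237 237 237 238 229 228 229 225 223 222 223 223 223 223 224 224 222 223 223 223 223 222 228 229 228 229 236 236 236 237 236 237 237
340 262 262 262 258 252 239 236  -0   1 222 223 223 223 223 223 223 223 222 223 222 223 223 224 223  -0   1 234 237 238 255 260 260 261 261 261
355 267 267 264 260 240 241 236  -0   0 222 224 224 223 223 222 223 223 222 223 223 223 223 223 223  -0   1  -1 240 240 255 262 267 266 265 266
```

View pics/w10z.png

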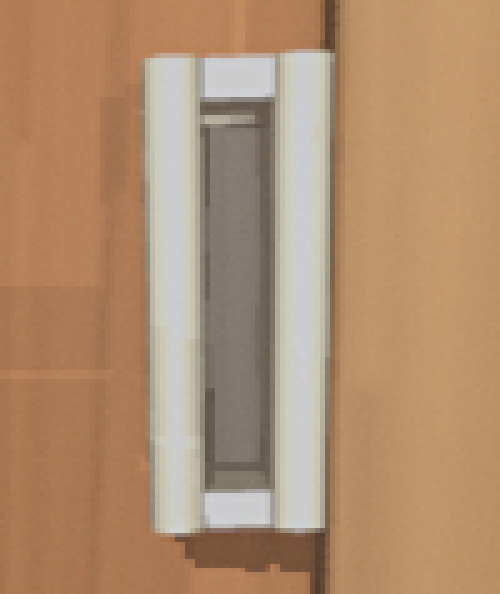

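Run:
```python
from h import *
P=np.load('w10.npy');im=cv2.imread('pics/w10.png');Z=P[...,2];v,u=np.mgrid[0:400,0:640]
def line(pts):
    w=cv2.fitLine(np.array(pts)[:,:2].astype(np.float32),cv2.DIST_HUBER,0,.0005,.001).ravel();
    if w[1]<0:w[:2]*=-1
    return w
L=[];I=[];J=[];W=[]
for r in range(62,152):
    c=np.where(Z[r,330:360]>.08)[0]+330
    L.append(P[r,c.min()])
    mid=np.where((Z[r,345:372]<.078))[0]+345
    I.append(P[r,mid.min()-1]);J.append(P[r,mid.max()+1])
    wc=np.where((im[r].min(-1)>150)&(np.arange(640)>360)&(np.arange(640)<384))[0];W.append(P[r,wc.max()])
for n_,p in zip(('outer','lipInner','shelfInner','whiteR'),(L,I,J,W)):
    p=np.array(p);p=p[np.isfinite(p).all(1)];w=line(p);yaw=-np.degrees(np.arctan2(w[0],w[1]))
    print(n_,'yaw',yaw,'x at y=.179',w[2]+(.179-w[3])*w[0]/w[1], 'z',np.median(p[:,2]))
# holder plate top in tool/world
T=tcp()
t=(Z>.2205)&(Z<.2265)&(u>300)&(u<345)&(v>235)&(v<365)
n,l,st,c=cv2.connectedComponentsWithStats(t.astype(np.uint8));k=1+np.argmax(st[1:,4]);t=l==k
print(t.sum(),rect(P,t))
q=(P[t]-T[:3,3])@T[:3,:3]
print(cv2.minAreaRect((q[:,[0,2]]*1000).astype(np.float32)),np.median(q[:,1]))
A=np.c_[q[:,0],q[:,2],np.ones(len(q))];print('tilt slopes',np.linalg.lstsq(A,q[:,1],rcond=None)[0])
print(st[k])
```

```text
Traceback (most recent call last):
ValueError: zero-size array to reduction operation minimum which has no identity
```

Run:
```python
from h import *
P=np.load('w10.npy');im=cv2.imread('pics/w10.png');Z=P[...,2];v,u=np.mgrid[0:400,0:640]
def line(pts):
    w=cv2.fitLine(np.array(pts)[:,:2].astype(np.float32),cv2.DIST_HUBER,0,.0005,.001).ravel();
    if w[1]<0:w[:2]*=-1
    return w
L=[];I=[];J=[];W=[]
for r in range(64,150):
    c=np.where(Z[r,330:360]>.08)[0]+330
    mid=np.where((Z[r,345:372]<.078))[0]+345
    wc=np.where((im[r].min(-1)>150)&(np.arange(640)>360)&(np.arange(640)<384))[0]
    if len(c):L.append(P[r,c.min()])
    if len(mid):I.append(P[r,mid.min()-1]);J.append(P[r,mid.max()+1])
    if len(wc):W.append(P[r,wc.max()])
for n_,p in zip(('outer','lipInner','shelfInner','whiteR'),(L,I,J,W)):
    p=np.array(p);p=p[np.isfinite(p).all(1)];w=line(p);yaw=-np.degrees(np.arctan2(w[0],w[1]))
    print(n_,len(p),'yaw',yaw,'x at y=.179',w[2]+(.179-w[3])*w[0]/w[1], 'z',np.median(p[:,2]))
T=tcp()
t=(Z>.2205)&(Z<.2265)&(u>300)&(u<345)&(v>235)&(v<365)
n,l,st,c=cv2.connectedComponentsWithStats(t.astype(np.uint8));k=1+np.argmax(st[1:,4]);t=l==k
print(t.sum(),rect(P,t))
q=(P[t]-T[:3,3])@T[:3,:3]
print(cv2.minAreaRect((q[:,[0,2]]*1000).astype(np.float32)),np.median(q[:,1]))
A=np.c_[q[:,0],q[:,2],np.ones(len(q))];print('tilt slopes',np.linalg.lstsq(A,q[:,1],rcond=None)[0])
print(st[k])
```

```text
outer 86 yaw 3.4489765 x at y=.179 0.41240108 z 0.08575019625538609
lipInner 86 yaw 3.0000486 x at y=.179 0.41984373 z 0.08553539888645152
shelfInner 86 yaw 3.488851 x at y=.179 0.43011263 z 0.08121678901519719
whiteR 86 yaw 3.5639148 x at y=.179 0.4368853 z 0.08712842571798662
3897 ((408.0055847167969, 112.75140380859375), (16.441038131713867, 56.93339538574219), 4.500458717346191)
((-0.7274227142333984, -0.3287467956542969), (56.950408935546875, 16.438865661621094), 2.931842565536499) -0.007266652455697337
tilt slopes [-0.001447   -0.00565415 -0.00727423]
[ 301  236   44  126 3897]
```

Run:
```python
from h import *
plan(down([.4248,.1789,.185],3.4),5)
```

```text
travel [-0.044, 0.021, 0.013] rotation [0.015, -0.012, -0.004]
travel [-0.044, 0.021, 0.013] rotation [0.015, -0.012, -0.004]
travel [-0.044, 0.021, 0.013] rotation [0.015, -0.012, -0.004]
travel [-0.044, 0.021, 0.013] rotation [0.015, -0.012, -0.004]
travel [-0.044, 0.021, 0.014] rotation [0.015, -0.012, -0.004]
```

Request:
arm_command(
  steps=[
    {"hand": 0.05, "travel": [-0.044, 0.021, 0.013], "rotation": [0.015, -0.012, -0.004]},
    {"hand": 0.05, "travel": [-0.044, 0.021, 0.013], "rotation": [0.015, -0.012, -0.004]},
    {"hand": 0.05, "travel": [-0.044, 0.021, 0.013], "rotation": [0.015, -0.012, -0.004]},
    {"hand": 0.05, "travel": [-0.044, 0.021, 0.013], "rotation": [0.015, -0.012, -0.004]},
    {"hand": 0.05, "travel": [-0.044, 0.021, 0.014], "rotation": [0.015, -0.012, -0.004]},
    {"hand": 0.05, "travel": [0, 0, 0], "rotation": [0, 0, 0]},
  ],
)

```text
time: 14.7
eef_pos: [0.4264, 0.1826, 0.1809]
tcp_rot: [-0.514, 0.485, -0.485, 0.514]
contact_force: [0.5, -0.8, -1.2]
opening: 0.127
```

Run:
```python
from h import *
print(tcp().round(4),ctrl.get_state()['qpos'])
plan(down([.4248,.1789,.165],3.4),2)
```

```text
[[ 5.850e-02  5.000e-04  9.983e-01  4.264e-01]
 [-9.983e-01 -2.000e-04  5.850e-02  1.826e-01]
 [ 3.000e-04 -1.000e+00  5.000e-04  1.809e-01]
 [ 0.000e+00  0.000e+00  0.000e+00  1.000e+00]] [ 1.85445381e-01 -1.12611685e-01  2.14867460e+00 -3.75485244e-04
  1.10505879e+00  1.27040104e-01]
travel [0.006, 0.027, -0.003] rotation [-0.0, -0.001, 0.0]
travel [0.006, 0.027, -0.003] rotation [-0.0, -0.001, 0.0]
```

Request:
arm_command(
  steps=[
    {"hand": 0.05, "travel": [0.006, 0.027, -0.003], "rotation": [0, 0, 0]},
    {"hand": 0.05, "travel": [0.006, 0.025, -0.003], "rotation": [0, 0, 0]},
    {"hand": 0.05, "travel": [0, 0, 0], "rotation": [0, 0, 0]},
  ],
)

```text
time: 15.08
eef_pos: [0.4246, 0.1782, 0.1642]
tcp_rot: [0.514, -0.485, 0.485, -0.514]
contact_force: [0.2, 0.8, 0.5]
opening: 0.129
```

Run:
```python
from h import *
print(tcp().round(4))
im,P=cam('wrist');cv2.imwrite('pics/w11.png',im);np.save('w11.npy',P)
plan(down([.4248,.1789,.15],3.4),1)
```

```text
[[ 5.840e-02  4.000e-04  9.983e-01  4.246e-01]
 [-9.983e-01 -8.000e-04  5.840e-02  1.782e-01]
 [ 8.000e-04 -1.000e+00  3.000e-04  1.642e-01]
 [ 0.000e+00  0.000e+00  0.000e+00  1.000e+00]]
travel [-0.002, 0.049, -0.0] rotation [-0.002, -0.002, 0.001]
```

View pics/w11.png

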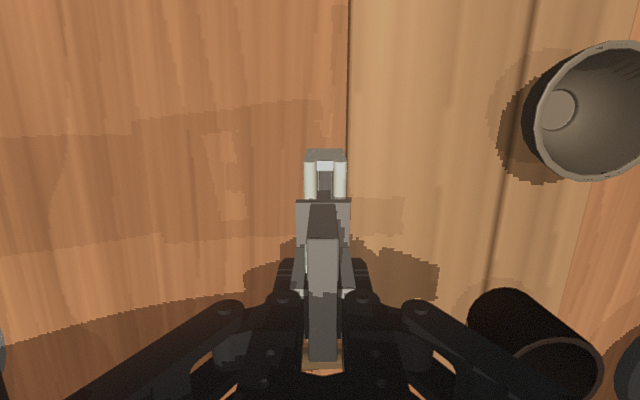

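The slot end shows just beyond the held flange. The lips are centred at about column 325 and the flange at about 323. Checking the lateral offset in 3D.

Run:
```python
from h import *
P=np.load('w11.npy');im=cv2.imread('pics/w11.png');Z=P[...,2];T=down([.4246,.1782,.1642],3.35)
T[:3,:3]=[[.0584,.0004,.9983],[-.9983,-.0008,.0584],[.0008,-1,.0003]]
Q=(P-T[:3,3])@T[:3,:3]
L=[];Rr=[];
for r in range(164,197,2):
    w=np.where((im[r].min(-1)>140)&(np.arange(640)>295)&(np.arange(640)<355))[0]
    l=np.where((Z[r,290:360]>.08))[0]+290
    mid=np.where(Z[r,312:340]<.079)[0]+312
    print(r,l.min(),w.min(),w.max(),(Q[r,l.min(),2]*1e3).round(1),(Q[r,w.min(),2]*1e3).round(1),(Q[r,w.max(),2]*1e3).round(1),'slot', (Q[r,mid.min()-1,2]*1e3).round(1) if len(mid) else '', (Q[r,mid.max()+1,2]*1e3).round(1) if len(mid) else '')
for r in (205,215,225):
    f=np.where(np.abs(Q[r,280:365,1]-.035)<.006)[0]+280
    print('flange',r,f.min(),f.max(),(Q[r,[f.min(),f.max()],:]*1e3).round(1))
for r in (240,245,250):
    f=np.where(np.abs(Q[r,280:365,1]+.007)<.003)[0]+280
    print('plate',r,f.min(),f.max(),(Q[r,[f.min(),f.max()],:]*1e3).round(1))
cv2.imwrite('pics/w11z.png',cv2.resize(im[140:260,270:380],None,fx=5,fy=5,interpolation=cv2.INTER_NEAREST))
```

```text
164 304 304 345 -11.9 -11.9 12.3 slot  
166 304 304 345 -11.9 -11.9 12.4 slot  
168 304 304 345 -11.9 -11.9 12.4 slot  
170 304 304 345 -11.9 -11.9 12.4 slot  
172 304 304 345 -12.0 -12.0 12.4 slot -4.8 5.4
174 304 304 345 -12.0 -12.0 12.4 slot -4.8 5.4
176 304 304 345 -12.0 -12.0 12.6 slot -4.9 5.4
178 304 304 345 -12.1 -12.1 12.5 slot -4.8 5.5
180 304 304 344 -12.0 -12.0 12.0 slot -4.8 5.4
182 304 304 344 -12.1 -12.1 12.0 slot -4.8 5.5
184 304 304 344 -12.1 -12.1 11.9 slot -4.8 5.5
186 304 304 344 -12.1 -12.1 12.0 slot -4.9 5.5
188 304 304 344 -12.1 -12.1 12.0 slot -4.9 5.5
190 304 304 344 -12.2 -12.2 12.0 slot -4.9 5.5
192 304 305 344 -12.2 -11.5 12.1 slot 2.1 5.5
194 304 305 344 -12.2 -11.6 12.1 slot 2.0 5.5
196 304 305 344 -12.2 -11.6 12.1 slot 2.0 5.5
flange 205 296 349 [[-26.9  33.  -13.5]
 [-27.1  32.7  11.6]]
flange 215 296 349 [[-22.   32.7 -13.6]
 [-22.2  32.   11.7]]
flange 225 296 349 [[-17.   32.3 -13.7]
 [-16.9  32.6  11.9]]
plate 240 306 338 [[-27.   -5.6  -6.9]
 [-27.7  -7.    4.7]]
plate 245 307 337 [[-26.2  -8.   -6.5]
 [-26.5  -8.4   4.3]]
plate 250 307 338 [[-22.9  -5.4  -6.6]
 [-24.2  -7.9   4.7]]
```

View pics/w11z.png

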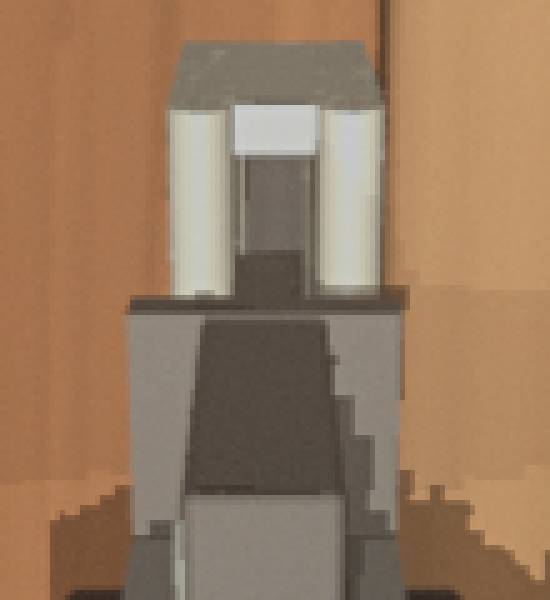

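Request:
arm_command(
  steps=[
    {"hand": 0.05, "travel": [-0.002, 0, 0.004], "rotation": [0, 0, 0]},
    {"hand": 0.05, "travel": [0, 0.015, 0], "rotation": [0, 0, 0]},
    {"hand": 0.05, "travel": [0, 0, 0], "rotation": [0, 0, 0]},
  ],
  grip_force=100,
)

```text
time: 15.5
eef_pos: [0.4266, 0.1787, 0.1605]
tcp_rot: [-0.514, 0.485, -0.486, 0.515]
contact_force: [0.1, -0.1, -0.7]
opening: 0.123
```

```bash
cat > chk.py <<'E'
from h import *
import sys
T=tcp();print(T.round(4),np.round(ctrl.get_state()['contact_force'],1))
im,P=cam('wrist');Z=P[...,2];cv2.imwrite('pics/'+sys.argv[1],cv2.resize(im[140:260,270:380],None,fx=5,fy=5,interpolation=cv2.INTER_NEAREST))
Q=(P-T[:3,3])@T[:3,:3]
for r in range(180,196,4):
    w=np.where((im[r].min(-1)>140)&(np.arange(640)>295)&(np.arange(640)<355))[0]
    if len(w):print(r,(Q[r,[w.min(),w.max()],2]*1e3).round(1))
for r in (205,215,225):
    f=np.where(np.abs(Q[r,280:365,1]-.035)<.006)[0]+280
    print('flange',r,(Q[r,[f.min(),f.max()],2]*1e3).round(1),'z',np.nanmedian(P[r,f,2]).round(4))
E
python3 chk.py w12.png
```

```text
[[ 5.750e-02  2.600e-03  9.983e-01  4.266e-01]
 [-9.983e-01 -4.000e-04  5.750e-02  1.787e-01]
 [ 5.000e-04 -1.000e+00  2.600e-03  1.605e-01]
 [ 0.000e+00  0.000e+00  0.000e+00  1.000e+00]] [ 0.1 -0.1 -0.7]
180 [-14.    9.9]
184 [-14.3  10. ]
188 [-14.3  10. ]
192 [-14.3  10.1]
flange 205 [-13.4  11.6] z 0.1279
flange 215 [-13.6  11.8] z 0.1279
flange 225 [-13.7  11.9] z 0.1277
```

View pics/w12.png

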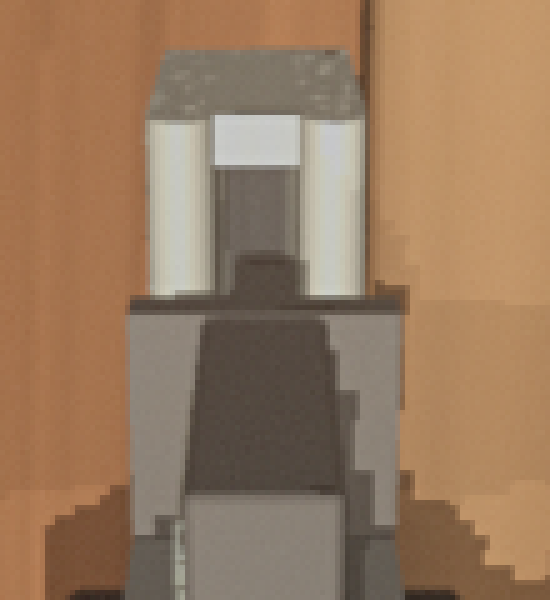

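Overshot by about 1.2 mm, with the tongue now to the right of the slot's centre. Correcting back.

Request:
arm_command(
  steps=[
    {"hand": 0.05, "travel": [0, 0, -0.004], "rotation": [0, 0, 0]},
    {"hand": 0.05, "travel": [0, 0, 0], "rotation": [0, 0, 0]},
    {"hand": 0.05, "travel": [0, 0, 0], "rotation": [0, 0, 0]},
  ],
)

```text
time: 15.92
eef_pos: [0.4257, 0.1788, 0.1611]
tcp_rot: [-0.513, 0.484, -0.486, 0.515]
contact_force: [0.1, 0.5, -0.6]
opening: 0.124
```

```bash
python3 chk.py w13.png
```

```text
[[ 5.770e-02  3.700e-03  9.983e-01  4.257e-01]
 [-9.983e-01 -2.000e-04  5.770e-02  1.788e-01]
 [ 4.000e-04 -1.000e+00  3.700e-03  1.611e-01]
 [ 0.000e+00  0.000e+00  0.000e+00  1.000e+00]] [ 0.1  0.5 -0.6]
180 [-12.9  10.6]
184 [-13.   10.5]
188 [-13.1  10.7]
192 [-13.1  10.7]
flange 205 [-13.4  11.7] z 0.1283
flange 215 [-13.5  11.8] z 0.1283
flange 225 [-13.6  11.8] z 0.1283
```

View pics/w13.png

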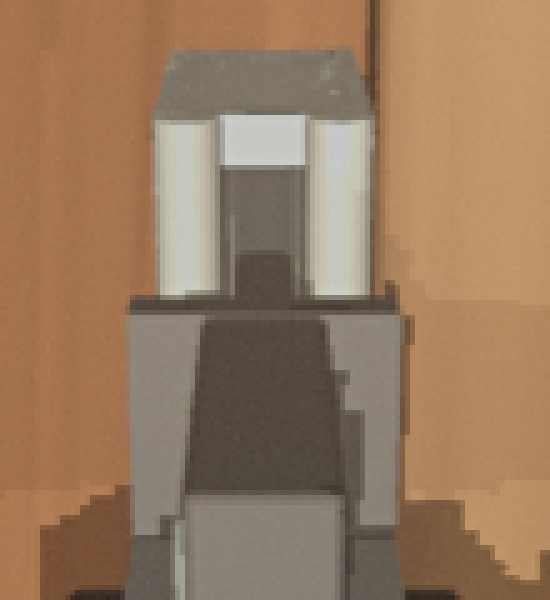

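Aligned to within about 0.3 mm, with the tongue over the middle of the slot. Lowering it into the mouth.

Request:
arm_command(
  steps=[
    {"hand": 0.05, "travel": [0, 0.02, 0], "rotation": [0, 0, 0]},
    {"hand": 0.05, "travel": [0, 0.02, 0], "rotation": [0, 0, 0]},
    {"hand": 0.05, "travel": [0, 0.015, 0], "rotation": [0, 0, 0]},
    {"hand": 0.05, "travel": [0, 0, 0], "rotation": [0, 0, 0]},
  ],
)

```text
time: 16.48
eef_pos: [0.4254, 0.1787, 0.1429]
tcp_rot: [-0.514, 0.485, -0.486, 0.515]
contact_force: [-0.5, -0.3, 0.4]
opening: 0.122
```

```bash
python3 chk.py w14.png
```

```text
[[ 5.770e-02  2.600e-03  9.983e-01  4.254e-01]
 [-9.983e-01 -4.000e-04  5.770e-02  1.787e-01]
 [ 5.000e-04 -1.000e+00  2.600e-03  1.429e-01]
 [ 0.000e+00  0.000e+00  0.000e+00  1.000e+00]] [-0.5 -0.3  0.4]
180 [-13.   11.1]
184 [-13.   11.2]
188 [-13.1  11.2]
192 [-12.5  11.2]
flange 205 [-13.4  11.7] z 0.1106
flange 215 [-13.4  11.7] z 0.1104
flange 225 [-13.6  11.9] z 0.1103
```

View pics/w14.png

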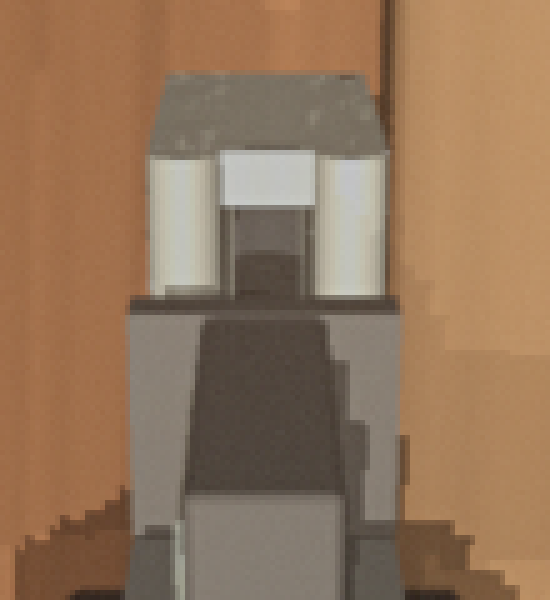

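The tongue is inside the mouth with no contact force yet. Pressing down toward home.

Request:
arm_command(
  steps=[
    {"hand": 0.05, "travel": [0, 0.02, 0], "rotation": [0, 0, 0]},
    {"hand": 0.05, "travel": [0, 0.02, 0], "rotation": [0, 0, 0]},
    {"hand": 0.05, "travel": [0, 0.015, 0], "rotation": [0, 0, 0]},
    {"hand": 0.05, "travel": [0, 0.008, 0], "rotation": [0, 0, 0]},
  ],
)

```text
time: 17.02
eef_pos: [0.4263, 0.1789, 0.1259]
tcp_rot: [-0.514, 0.485, -0.486, 0.515]
contact_force: [-6.4, -1.4, 14.7]
opening: 0.124
```

```bash
python3 chk.py w15.png
```

```text
[[ 5.800e-02  2.200e-03  9.983e-01  4.263e-01]
 [-9.983e-01 -7.000e-04  5.800e-02  1.789e-01]
 [ 8.000e-04 -1.000e+00  2.100e-03  1.259e-01]
 [ 0.000e+00  0.000e+00  0.000e+00  1.000e+00]] [-6.4 -1.4 14.7]
180 [-13.6  10.4]
184 [-13.7  10.5]
188 [-13.8  10.5]
192 [-13.9  10. ]
flange 205 [-13.9  19.8] z 0.0931
flange 215 [-13.6  19.9] z 0.0927
flange 225 [-13.7  20.2] z 0.0928
```

View pics/w15.png

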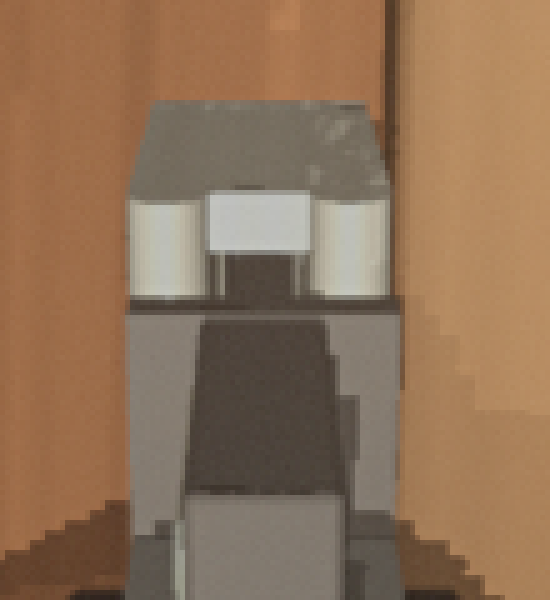

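The flange top is at 93 mm and the force is about 15 N, so it has seated. I'll ease the side load and keep pressing.

Request:
arm_command(
  steps=[
    {"hand": 0.05, "travel": [0, 0.008, -0.003], "rotation": [0, 0, 0]},
    {"hand": 0.05, "travel": [0, 0.008, -0.001], "rotation": [0, 0, 0]},
    {"hand": 0.05, "travel": [0, 0.008, 0], "rotation": [0, 0, 0]},
  ],
)

```text
time: 17.45
eef_pos: [0.4266, 0.179, 0.126]
tcp_rot: [0.515, -0.485, 0.485, -0.514]
contact_force: [-7.8, -2.3, 16.4]
opening: 0.126
```

```bash
python3 chk.py w16.png
python3 - <<'E'
from h import *
print(ctrl.get_state())
im,P=cam('scene');cv2.imwrite('pics/s16.png',im)
print(ctrl.get_state()['eef_pos'],ctrl.get_state()['contact_force'],ctrl.get_state()['dq'])
E
```

```text
[[ 0.0589 -0.0012  0.9983  0.4266]
 [-0.9983 -0.0025  0.0589  0.179 ]
 [ 0.0025 -1.     -0.0013  0.126 ]
 [ 0.      0.      0.      1.    ]] [-7.8 -2.3 16.4]
180 [-13.6  10.5]
184 [-13.7  10.4]
188 [-13.7  10.5]
192 [-13.8  10. ]
flange 205 [-13.9  19.8] z 0.0932
flange 215 [-13.6  19.9] z 0.0928
flange 225 [-13.7  20. ] z 0.0927
{'time': 17.5, 'qpos': array([ 0.17852586, -0.03227209,  2.18702465, -0.00267267,  0.98850732,
        0.12103618]), 'dq': array([-5.47827131e-05, -1.68189918e-03,  1.42186571e-03,  3.99718124e-04,
       -3.26289024e-03, -2.51048477e-03]), 'joint_efforts': array([-3.96279339e-01, -1.79748148e+01, -2.24435484e+01,  8.78140773e-02,
       -2.05619685e+00, -1.53293816e-02]), 'eef_pos': array([0.42659848, 0.17899919, 0.12594808]), 'tcp_rot': array([ 0.51546305, -0.48475927,  0.48532886, -0.51357783]), 'contact_force': array([-7.82941096, -1.59483394, 15.20006508]), 'wrist_torque': array([-0.33766296,  1.37933866, -0.00863879]), 'opening': 0.12408044442288317}
[0.42659409 0.17901632 0.12596761] [-8.07514709 -1.63723795 15.08888275] [ 0.00321903 -0.0025402   0.00338017 -0.00034491 -0.00204467 -0.00140366]
```

View pics/w16.png

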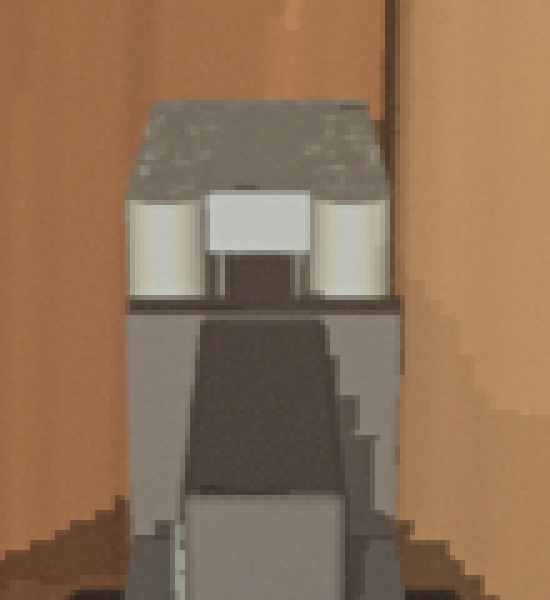

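View pics/s16.png

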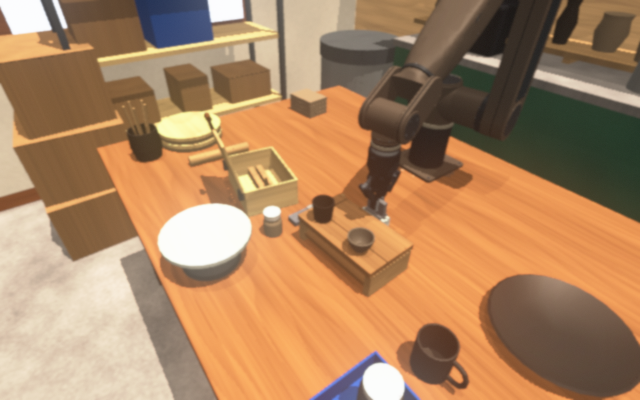

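The flange is seated (top at 92.9 mm, where 93 means home), and the 15 N push is steady. The lid is open and nothing else has been disturbed, so I'm handing in.

Run:
```python
from plant import ctrl
print(ctrl.sign_off()); s=ctrl.get_state(); print(s['time'],s['eef_pos'],s['contact_force'],s['opening'])
```

```text
the job is handed in; nothing more can be done
None
the job is handed in; nothing more can be done
```

I opened the lid onto its stop, took the holder out of the rack, and pressed it into the slot with its card facing out. I handed it in at about 17.5 s of the 59 s, still gripped and pushing down.

**What the last checks showed**
- **Seating:** the flange top was at about 93 mm, which is the height expected when it sits on the lip. The arm was pushing down with about 15 N and standing still. The strip itself I could not measure; the flange height and the push imply it was fully pressed.
- **Squareness:** the tool was upright to within about 0.003 rad. Its turn was 0.059 rad, close to my estimate of about 0.06 rad for the slot.
- **Rest of the scene:** the last scene picture showed the lid leaning open and the bystanders standing where they were. I checked these by eye and did not measure them.

**What disagreed**
- **Side load:** about 8 N sideways remained, with the holder about 0.7 mm off the slot's centre. My correction did not reduce it, but it is well inside the 9 mm limit.
- **Shelf angle:** the top camera gave the shelf's turn as about 1.7°, while the wrist camera gave about 3.4° for the slot. I used the wrist value.
- **State after hand-in:** nothing could be read once the job was handed in, so I have no reading from the judged second.

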